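# Find the locked lane width of a capsule feeder with a leaf gauge

## Robot

A 6-joint arm with a two-finger parallel gripper is mounted at the origin on a cart in front of the work surface, level with it; the furniture and walls round the work are solid. World frame = base frame: x ahead of the robot, y to its left, z up, the work surface at z = 0. Lengths are in mm, angles in degrees, forces in N, time in s.
With the tool pointing down it reaches from about 300 to 850 mm from the base axis. Payload 4.2 kg.
Tool frame: the origin (TCP) lies midway between the tips of the shut fingers; the grasp point (between the pads) lies 19 mm behind it; z points along the fingers, x is the direction in which the jaws open and shut, and the axes are right-handed (so a half turn about z gives the same grasp; the last joint's range is limited). The gripper opens to 91 mm and grips with 3 to 60 N. Pads are 32 mm wide; open, the fingers measure 118 mm over their backs; the gripper's body (76 mm by 178 mm) begins 60 mm behind the grasp point.
Start: joints at [-75, 18.312, 89.639, -0, 72.044, -1.146], TCP at [159.903, -552.339, 176.576] pointing down, gripper open.
Joint ranges: [-177.97, 177.97], [-48.28, 115.42], [12.27, 149.76], [-77.06, 257.06], [2.81, 150.46], [-146.56, 146.56]. Speed limits (degrees/s): [147.25, 147.25, 180, 180, 180, 180].

## Interface

Orientations are given as [roll, pitch, yaw] about the fixed x, y, z axes, in that order (R = Rz(yaw) Ry(pitch) Rx(roll)).
In Python, from workcell import env gives the robot as it stands. The module is installed in compiled form; this text tells all that it offers.
- The arm moves only by the tool drive_tool, never from a script. Its argument "series" is a list of rows, each a list of 3 entries, a list of its own where there are three numbers: the closure, from 0 (fully open) to 1 (shut), then the shift along the tool's x, y, z in mm, then the turn, a rotation vector about the tool's x, y, z in rad. In form: [[gripper, [dx, dy, dz], [rx, ry, rz]], ...]. A call has exactly 5 rows; each row is the pose to reach, as a shift and turn from the pose commanded when the call began, along the tool's axes at that moment; what a row does not reach only later rows make up. A row lasts 1/10 s, in which the tool goes at most 50 mm and 8.59 degrees, less where a joint would pass 70% of its speed; a pose out of reach is approached as far as the arm can. A call with a gripper value outside its range is refused whole. The fingers move at their own pace and stop on an object; "squeeze" is the grip in N (left out, the last holds). Time passes only in rows, so rows that repeat a pose let the fingers close, or fill a call up. It gives the time, the measured TCP pose, the force and the opening at its end, in the units of the state.
- env.state(): the state, without advancing time (a new reading comes with each control period).
- env.grab_frame(name): name is "scene" or "top"; returns a dict with "image" (420x560x3 uint8, red, green, blue), "K" (3x3 intrinsics, pixels), "origin" and "orientation" of the camera in the world. Camera axes: x right, y down, z forward; pixel columns grow to the right and rows downward; lengths in mm; the calibration is good to about 2 mm. A picture is of the moment at which its call begins. There is no depth.
- env.job_done(): hands the job in, once; it reports no verdict.
The state is a dict: "time_s": time; "qpos": joint angles; "qvel": joint speeds; "effort": joint torques, N m; "ee_pos": TCP position; "ee_rot": TCP orientation; "force": force on the tool from outside, world axes, zero at the start; "torque": the same for the moment, N m; "gripper_width": finger opening in mm.
Only numpy, scipy, OpenCV 4.12 (cv2) and the standard library are available. Lean on these libraries where they do the work, as an engineer would, in place of code of your own. Each camera call takes 0.05 s, during which the arm holds its last target.

## Task

The fence of the capsule feeder's lane is locked, and nobody knows how wide it left the lane. Take the lane gauge from its wooden cradle and try its leaves from above in the slot of the blue raceway block, thinnest first and one size up at a time, easing each one well in without ever forcing it, until you reach one that binds. Then put the leaf before it, the thickest that goes in, back into the slot and leave it standing there fully home so that the size can be read; leave the other things on the worktop where they are.

Things in the scene. Friction and masses are not known exactly. Their poses are not given: they have to be found in the camera images.
- gauge: lane gauge, loose, 0.16 kg: aluminium back bar 12 mm thick (x), 150 mm long (y), 34 mm tall (z), black grip patch mid-side; four steel leaves hang 32 mm below it at y = +48, +16, -16, -48 mm, thinnest at +y. Origin: middle of the bar's underside, z up; 50 mm above the worktop at the start, in the cradle (same yaw and x, y). Fully home: bar's underside on the block's top
- tip_1 (a point): middle of the lower end of gauge leaf 1: 4 mm thick in the gauge's y, 12 mm wide in x, tip eased by 1 mm, marked by 1 red pip on the bar above it; the point is 32 mm below the bar's underside
- tip_2 (a point): middle of the lower end of gauge leaf 2: 6 mm thick in the gauge's y, 12 mm wide in x, tip eased by 1 mm, marked by 2 red pips on the bar above it; the point is 32 mm below the bar's underside
- tip_3 (a point): middle of the lower end of gauge leaf 3: 8 mm thick in the gauge's y, 12 mm wide in x, tip eased by 1 mm, marked by 3 red pips on the bar above it; the point is 32 mm below the bar's underside
- tip_4 (a point): middle of the lower end of gauge leaf 4: 10 mm thick in the gauge's y, 12 mm wide in x, tip eased by 1 mm, marked by 4 red pips on the bar above it; the point is 32 mm below the bar's underside
- cradle: fixed dark wooden cradle of the gauge: foot 60 x 164 x 8 mm, two posts at y = +-69 mm (10 mm thick in y, 34 mm in x), whose 15 mm wide, 12 mm deep notches hold the ends of the gauge's bar; lift the gauge straight up. Origin: centre of underside; y along the gauge
- feeder: fixed white capsule feeder, 190 (x) x 170 (y) mm: front deck 50 mm high with the blue raceway block on it, drive housing behind (from x = +33 mm) 85 mm high, its knob 94 mm; steel outlet chute at the front (-x). Origin: centre of underside
- raceway: blue raceway block on the feeder's deck, fixed to it, same yaw. Origin on the deck in the plane of the lane's fixed face, z up. 28 mm in x (-14..14), in y from -11 to +24 mm, top at z = 52 mm (102 above the worktop); foot 40 mm in x. A brass clamp knob sticks out at +y, up to z = 15 mm and y = 39 mm. Nothing else stands within 70 mm
- lane_edge (a point): top of the block, in the plane of the lane's fixed upright face, mid-slot in x; axes as the block's. The slot runs straight down, 16 mm in x. In y its mouth is open from -2.5 to +13 mm: fixed face at y = 0 (eased over the top 5 mm), fence facing it at y = lane width, unknown (4.8 to 9.3 mm); the fence is flared at 45 degrees from 3.5 to 12.5 mm depth, below that both faces are upright
- hopper: bystander, loose: round steel hopper of the feeder, 104 mm wide and 88 mm high, standing upside down on its wide rim
- capsule_carton: bystander, loose: small white carton, 52 x 84 x 30 mm
- cream_pot_red: bystander, loose: white pot with red lid, 44 mm wide, 40 mm high
- cream_pot_green: bystander, loose: white pot with green lid, 44 mm wide, 40 mm high
- dropper_bottle: bystander, loose: brown dropper bottle with black cap, 32 mm wide, 78 mm high
- dropper_bottle_2: bystander, loose: brown dropper bottle with black cap, 31 mm wide, 78 mm high
- label_roll: bystander, loose: white label roll, 62 mm wide, 34 mm high
- calculator: bystander, loose: dark desk calculator, 118 x 72 x 14 mm
Mind the look-alikes: they are no part of the job. What is shaped like the gauge but green is not meant.

How it is judged:
By the outcome, as a careful person would: the job done as asked, in the order asked, and still so for the second after the job is handed in, with the robot touching nothing.
It also fails if it takes over 61 s, if anything falls off the work surface, if the arm or the gripper's body presses on something with over 40 N, if the wrist force passes 120 N, or if a joint passes its speed limit or range.

## Working session

There is one attempt and no reset: what is moved stays moved. The work goes in short steps, Python scripts to look and compute and a tool call to move; the robot and the scene stay as the last step left them, time stands still between calls to the robot, and variables do not carry over. Pictures are saved under pics/ and viewed, and the job is handed in when it is done.

Besides the shell and the picture viewer there is one more tool, called as name([rows], argument=value, ...), one row to a line, values as JSON. drive_tool: Moves the arm, as the interface text tells. Its arguments: {"type":"object","properties":{"series":{"type":"array","items":{"type":"array"}},"squeeze":{"type":"number"}},"required":["series"]}

```bash
ls; mkdir -p pics; python3 - <<'E'
from workcell import env
import cv2,pickle
print(env.state())
for n in("scene","top"):
    f=env.grab_frame(n); pickle.dump(f,open(f"{n}0.pkl","wb"))
    cv2.imwrite(f"pics/{n}0.png",f["image"][:,:,::-1]); print(f["K"],f["origin"],f["orientation"])
E
```

```text
pics
{'time_s': 0.0, 'qpos': array([-7.49997112e+01,  1.83523814e+01,  8.97061978e+01, -1.69380505e-03,
        7.20428044e+01, -1.14626453e+00]), 'qvel': array([ 0.07824043,  0.02420629,  0.05731968, -0.02446113,  0.14769624,
       -0.04950225]), 'effort': array([ 2.57386855e-04, -4.12463844e+01, -2.31975156e+01,  7.29839760e-02,
        4.55133885e-02, -1.27080975e-04]), 'ee_pos': array([ 159.74603172, -551.77707012,  175.71432134]), 'ee_rot': array([-1.79999582e+02,  1.01395568e-01, -7.38529227e+01]), 'force': array([-0.41919236, -0.71927849,  0.12934431]), 'torque': array([ 0.02775415,  0.02282457, -0.02439476]), 'gripper_width': 91.26287556107755}
[[439.20723048   0.         279.65313871]
 [  0.         439.20723048 213.56001228]
 [  0.           0.           1.        ]] [-492.36320304 -647.06984113  637.05623815] [-113.83187707    0.53543575  -59.83097605]
[[501.2901423    0.         281.42630144]
 [  0.         501.2901423  216.44355717]
 [  0.           0.           1.        ]] [-312.08391758  249.84868357 1643.22117793] [-149.41499871   -0.19929963 -105.73611537]
```

View pics/scene0.png

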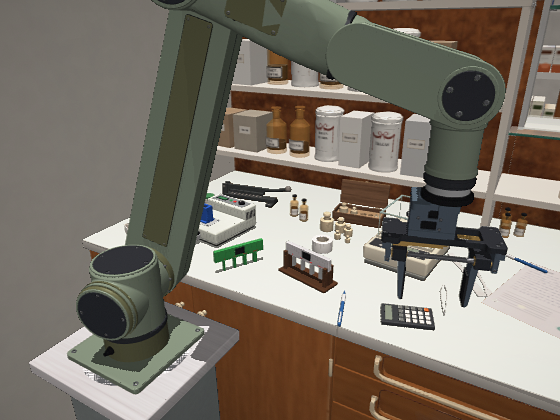

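View pics/top0.png

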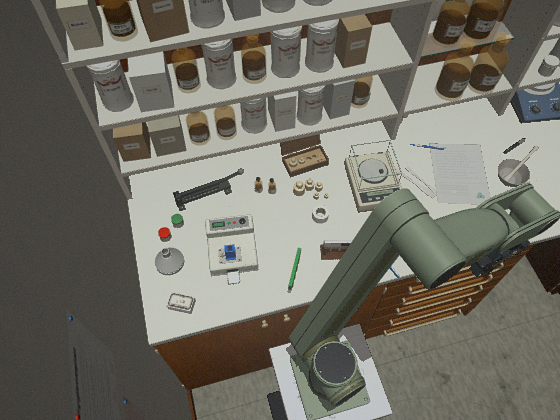

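The scene view shows two gauge shapes: a green one at (238,253), which is the look-alike, and an aluminium one in the dark cradle at (308,262), which I choose. In the top view they are at (295,268) and (337,248). The blue raceway is at about (230,252) in the top view. Next I'll check close crops.

```bash
python3 - <<'E'
import cv2
a=cv2.imread("pics/scene0.png");b=cv2.imread("pics/top0.png")
cv2.imwrite("pics/c1.png",cv2.resize(a[230:300,265:350],None,fx=9,fy=8,interpolation=cv2.INTER_CUBIC))
cv2.imwrite("pics/c2.png",cv2.resize(b[205:295,190:310],None,fx=6.6,fy=6.6,interpolation=cv2.INTER_CUBIC))
cv2.imwrite("pics/c3.png",cv2.resize(b[225:275,310:380],None,fx=10,fy=10,interpolation=cv2.INTER_CUBIC))
E
```

```text
(no output)
```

View pics/c1.png

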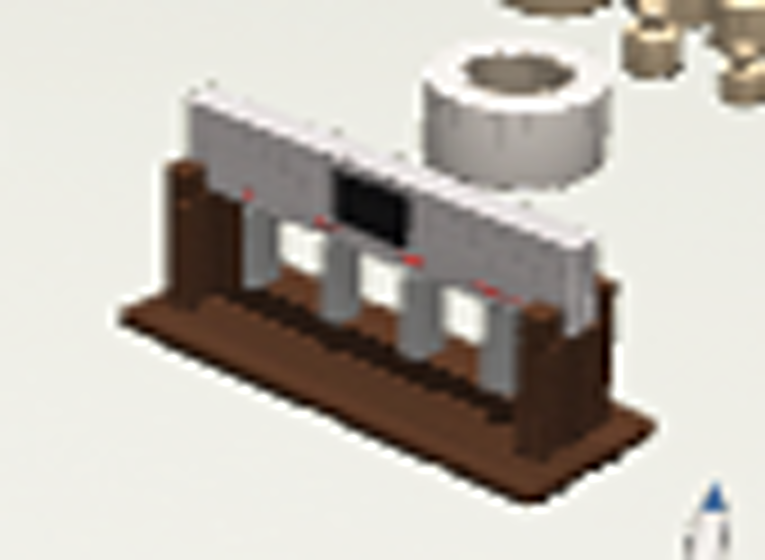

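View pics/c2.png

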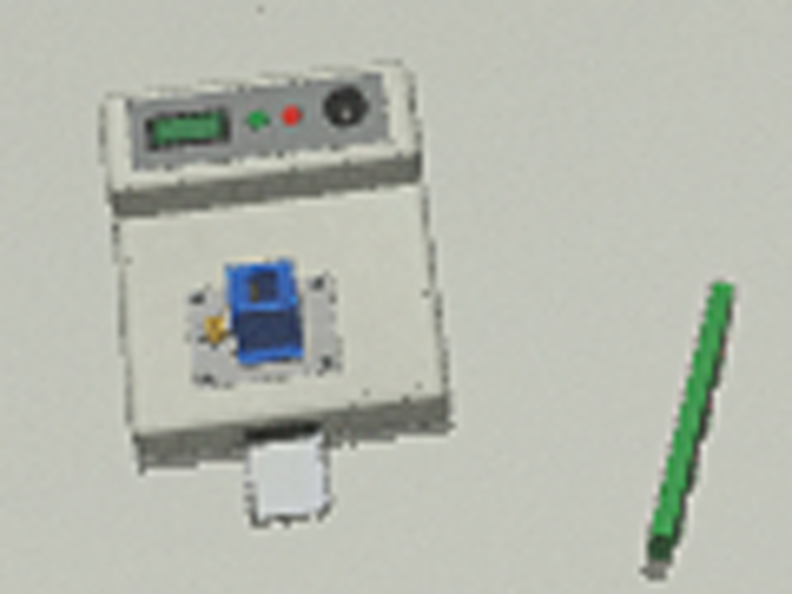

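View pics/c3.png

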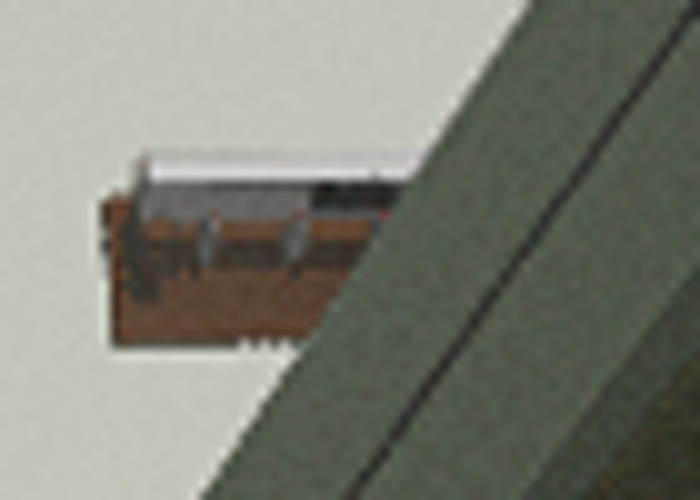

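The crops confirm the choice: an aluminium bar with red pips 1 to 4 from left to right, sitting in the dark cradle. The raceway's slot mouth is near (229,248) in the top view, with the brass knob on its left (+y). Now I'll fit the poses from keypoints.

```bash
python3 - <<'E'
import cv2
a=cv2.imread("pics/scene0.png");b=cv2.imread("pics/top0.png")
def crop(im,x0,y0,w,h,f,n):
    c=cv2.resize(im[y0:y0+h,x0:x0+w],None,fx=f,fy=f,interpolation=cv2.INTER_NEAREST)
    for i in range(0,w,5):
        cv2.putText(c,str(x0+i),(i*f,10),0,.35,(0,0,255),1); cv2.line(c,(i*f,0),(i*f,h*f),(200,200,0),1)
    for i in range(0,h,5):
        cv2.putText(c,str(y0+i),(0,i*f+10),0,.35,(0,0,255),1); cv2.line(c,(0,i*f),(w*f,i*f),(200,200,0),1)
    cv2.imwrite(n,c)
crop(a,276,236,66,60,12,"pics/d1.png")
crop(a,190,195,70,50,11,"pics/d2.png")
crop(b,205,210,58,72,8,"pics/d3.png")
E
```

```text
(no output)
```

View pics/d1.png

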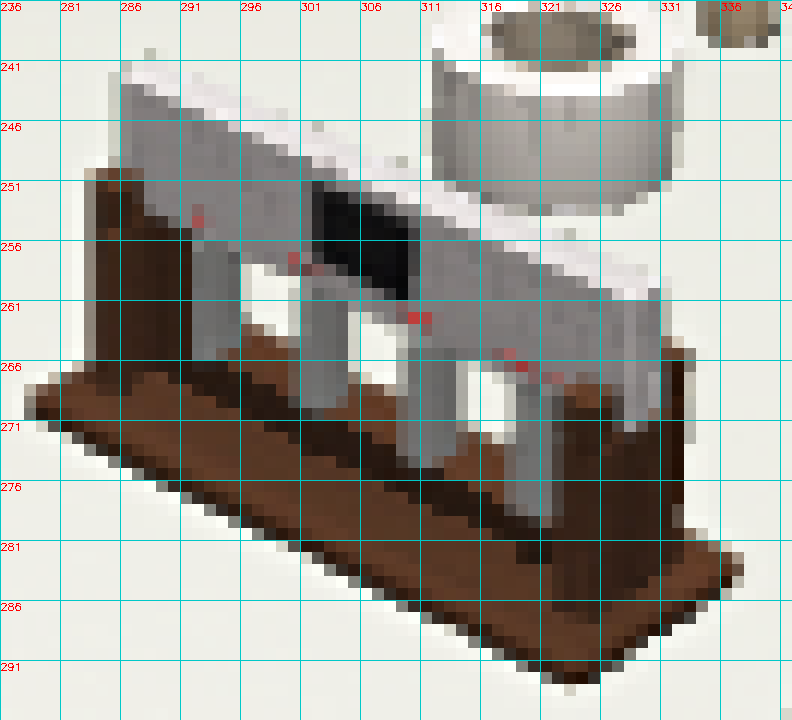

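View pics/d2.png

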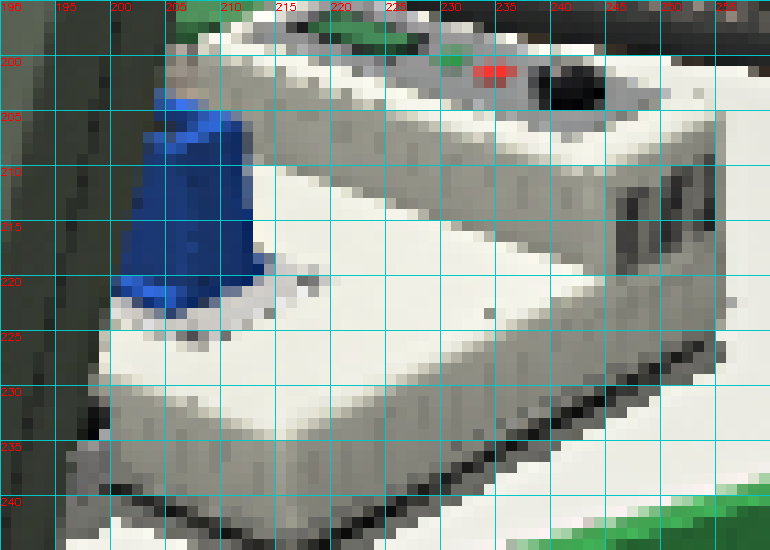

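View pics/d3.png

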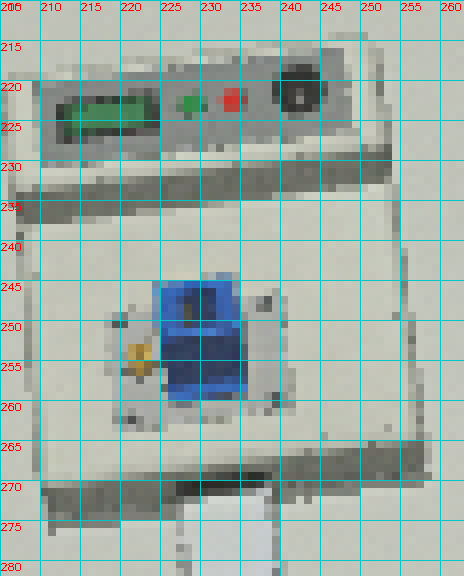

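```bash
cat > h.py <<'E'
import numpy as np,cv2,pickle
from scipy.spatial.transform import Rotation as Ro
from scipy.optimize import least_squares
def proj(f,P):
    R=Ro.from_euler('xyz',f["orientation"],degrees=True).as_matrix()
    p=(np.atleast_2d(P)-f["origin"])@R; q=p@f["K"].T
    return q[:,:2]/q[:,2:]
def place(pose,L):
    x,y,w=pose; c,s=np.cos(np.radians(w)),np.sin(np.radians(w)); L=np.atleast_2d(np.array(L,float))
    return np.c_[x+c*L[:,0]-s*L[:,1],y+s*L[:,0]+c*L[:,1],L[:,2]]
def fit(obs,p0):
    # obs: list of (frame,localpt,grid px)
    def r(p): return np.concatenate([proj(f,place(p,l))[0]-(np.array(u)-0.5) for f,l,u in obs])
    s=least_squares(r,p0,x_scale=[10,10,5],loss='soft_l1'); return s.x,r(s.x).reshape(-1,2)
def onplane(f,u,z):
    R=Ro.from_euler('xyz',f["orientation"],degrees=True).as_matrix()
    d=R@np.linalg.inv(f["K"])@np.array([u[0]-.5,u[1]-.5,1]); o=np.array(f["origin"]); return o+d*(z-o[2])/d[2]
E
python3 - <<'E'
from h import *
S=pickle.load(open("scene0.pkl","rb"));T=pickle.load(open("top0.pkl","rb"))
np.set_printoptions(precision=2,suppress=True)
print(onplane(S,(307,251),84), onplane(T,(230,248),102))
c3=lambda x,y:(310+x/10,225+y/10)
g=[(S,(30,-82,8),(338,282)),(S,(-30,-82,0),(324,293)),(S,(-30,82,8),(278,268.5)),(S,(-6,75,84),(286.3,242.6)),(S,(-6,-75,84),(328,261)),(S,(6,-75,84),(331,260)),(S,(6,75,84),(287.5,241))]
gt=[(T,(6,75,84),c3(143,153)),(T,(-6,75,84),c3(140,182)),(T,(-30,82,8),c3(112,345))]
for nm,o in(("scene",g),("top",gt),("both",g+gt)):
    p,r=fit(o,[400,-30,0]); print(nm,p); print(r)
fe=[(T,(-95,85,50),(210,269.5)),(T,(-95,-85,50),(257.3,264.5)),(T,(-95,85,0),(211,276)),(T,(-95,-85,0),(257.7,270)),(T,(33,85,85),(206.5,234)),(T,(33,-85,85),(253.5,228)),(T,(33,85,50),(207,238)),(T,(33,-85,50),(253.8,233))]
fs=[(S,(-95,-85,50),(215.5,235)),(S,(33,-85,50),(245,220.5)),(S,(33,-85,85),(244.5,210.5)),(S,(95,-85,85),(255.5,205.5))]
for nm,o in(("topF",fe),("sceneF",fs),("both",fe+fs)):
    p,r=fit(o,[450,300,0]); print(nm,p);print(r)
yaw=p[2]
b=[(T,(14,24,102),(224,245)),(T,(14,-11,102),(234,244.3)),(T,(-14,-11,102),(235,251.5)),(T,(-14,24,102),(225,252))]
p,r=fit(b,[*p[:2],yaw]);print(p);print(r)
E
```

```text
[ 414.86 -194.94   84.  ] [491.82 203.56 102.  ]
scene [ 418.69 -194.23  -14.16]
[[ 0.17  0.23]
 [-0.47  1.3 ]
 [-0.51  0.05]
 [-1.12 -0.58]
 [ 0.46  0.02]
 [ 0.45 -0.71]
 [ 0.7  -0.45]]
top [ 416.7  -193.12  -14.51]
[[-0.24  0.11]
 [ 0.28  0.24]
 [-0.03 -0.37]]
both [ 418.32 -193.99  -13.83]
[[ 0.09  0.18]
 [-0.44  1.29]
 [-0.74  0.18]
 [-1.37 -0.48]
 [ 0.43  0.  ]
 [ 0.4  -0.74]
 [ 0.44 -0.36]
 [-0.15 -0.11]
 [ 0.41  0.01]
 [ 0.17 -0.58]]
topF [535.99 193.15  -8.21]
[[-0.89  0.71]
 [ 0.52 -0.05]
 [-0.18  0.07]
 [ 0.65  0.41]
 [-0.68 -0.72]
 [ 0.11 -0.12]
 [ 0.06 -0.05]
 [ 0.25 -0.39]]
sceneF [531.14 187.78  -7.57]
[[ 0.24  0.1 ]
 [-0.58  0.25]
 [-0.55  0.22]
 [ 1.17 -0.83]]
both [535.88 192.24  -8.18]
[[-0.61  0.68]
 [ 0.79 -0.1 ]
 [ 0.09  0.04]
 [ 0.92  0.36]
 [-0.42 -0.74]
 [ 0.36 -0.17]
 [ 0.31 -0.07]
 [ 0.5  -0.43]
 [-0.42 -0.82]
 [-1.   -0.45]
 [-0.97 -0.45]
 [ 0.87 -1.41]]
[490.57 198.94  -9.  ]
[[ 0.18  0.12]
 [ 0.3  -0.22]
 [-0.14 -0.22]
 [-0.34  0.33]]
```

```bash
cat >> h.py <<'E'
def rel(cp,cy,tp,ty):
    Rc=Ro.from_euler('xyz',[180,0,cy],degrees=True); Rt=Ro.from_euler('xyz',[180,0,ty],degrees=True)
    return np.round(Rc.inv().apply(np.array(tp,float)-cp),1),np.round((Rc.inv()*Rt).as_rotvec(),4)
def apply(cp,cy,d,rz):
    Rc=Ro.from_euler('xyz',[180,0,cy],degrees=True); return cp+Rc.apply(d), cy-np.degrees(rz)
E
python3 -c "
from h import *
print(rel([159.9,-552.34,176.58],-73.854,[418.3,-194,150],-13.9))"
```

```text
(array([-272.3, -347.9,   26.6]), array([-0.    ,  0.    , -1.0464]))
```

drive_tool([
  [0,[-27,-35,0],[0,0,-0.1]],
  [0,[-54,-70,0],[0,0,-0.2]],
  [0,[-81,-105,0],[0,0,-0.3]],
  [0,[-108,-140,0],[0,0,-0.4]],
  [0,[-135,-175,0],[0,0,-0.5]],
])

```text
time_s: 0.6
ee_pos: [291.0, -372.3, 176.2]
ee_rot: [-180.0, 0.0, -45.0]
force: [1.5, -1.2, 0.3]
gripper_width: 91.4
```

```bash
python3 -c "
from h import *
p,y=apply(np.array([159.9,-552.34,176.58]),-73.854,[-135,-175,0],-0.5);print(p,y)
print(rel(p,y,[418.3,-194,150],-14.1))"
```

```text
[ 290.45573524 -373.99987553  176.58      ] -45.20611024345884
(array([ -37.7, -217.5,   26.6]), array([ 0.    ,  0.    , -0.5429]))
```

drive_tool([
  [0,[-8,-44,5],[0,0,-0.11]],
  [0,[-16,-88,10],[0,0,-0.22]],
  [0,[-24,-132,16],[0,0,-0.33]],
  [0,[-32,-176,21],[0,0,-0.44]],
  [0,[-38,-217,26],[0,0,-0.54]],
])

```text
time_s: 1.1
ee_pos: [418.1, -192.2, 150.2]
ee_rot: [-180.0, 0.0, -14.0]
force: [0.2, 0.4, -0.6]
gripper_width: 91.3
```

```bash
cat > pic.py <<'E'
import sys,cv2,pickle
from workcell import env
tag=sys.argv[1]
for n in sys.argv[2:]:
    f=env.grab_frame(n); pickle.dump(f,open(f"{n}{tag}.pkl","wb")); cv2.imwrite(f"pics/{n}{tag}.png",f["image"][:,:,::-1])
s=env.state(); print(s["time_s"],s["ee_pos"],s["ee_rot"],s["force"])
E
python3 pic.py 1 scene top
```

```text
1.2 [ 419.26424367 -190.4321208   149.69726374] [-1.79896924e+02  6.08984439e-02 -1.38781235e+01] [-0.65762238 -0.71711275  0.8447889 ]
```

View pics/scene1.png

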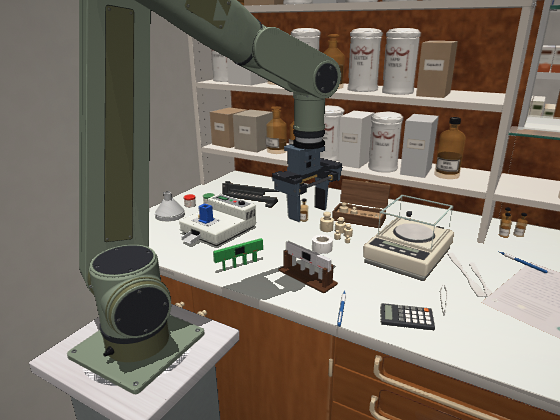

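View pics/top1.png

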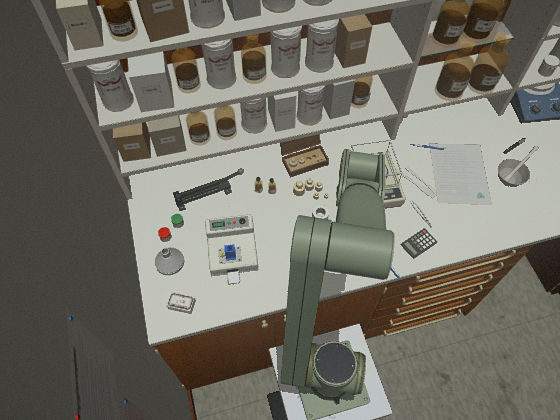

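```bash
python3 - <<'E'
from h import *
S=pickle.load(open("scene1.pkl","rb"));T=pickle.load(open("top1.pkl","rb"))
for P in([418,-192,150],[418,-194,84],[159.9,-552,176]): print(proj(S,P),proj(T,P))
a=cv2.imread("pics/scene1.png")
cv2.imwrite("pics/e1.png",cv2.resize(a[160:300,180:340],None,fx=4.2,fy=4.2,interpolation=cv2.INTER_CUBIC))
E
```

```text
[[306.42845105 227.03754827]] [[346.73545697 231.75168057]]
[[306.72467198 249.91336857]] [[345.1012073  240.67885847]]
[[427.00214259 315.25332701]] [[480.68077306 269.28551104]]
```

View pics/e1.png

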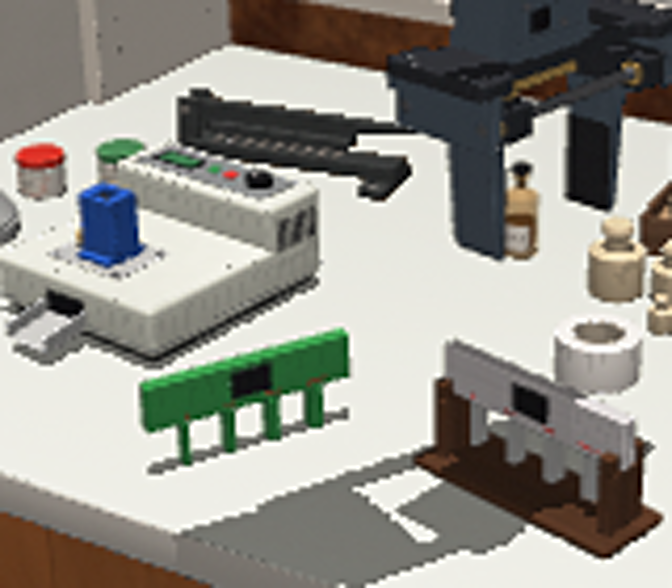

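The gauge and cradle are untouched, at about (308,262) in the scene view. The open finger tips, at about (295,219) and (323,209), look higher than the reported TCP, which projects to (306,227). I'll part-close the jaws and look again before going down.

drive_tool([
  [0.55,[0,0,0],[0,0,0]],
  [0.55,[0,0,0],[0,0,0]],
  [0.55,[0,0,0],[0,0,0]],
  [0.55,[0,0,0],[0,0,0]],
  [0.55,[0,0,0],[0,0,0]],
])

```text
time_s: 1.7
ee_pos: [417.3, -194.9, 150.7]
ee_rot: [180.0, -0.0, -14.4]
force: [-1.0, 0.2, 0.6]
gripper_width: 54.0
```

```bash
python3 pic.py 2 scene; python3 - <<'E'
from h import *
a=cv2.imread("pics/scene2.png")
S=pickle.load(open("scene2.pkl","rb"))
c=cv2.resize(a[150:290,230:370],None,fx=4.2,fy=4.2,interpolation=cv2.INTER_CUBIC)
for P in([418.3,-194,150],): 
    u=proj(S,P)[0]; cv2.circle(c,(int((u[0]+.5-230)*4.2),int((u[1]+.5-150)*4.2)),3,(0,0,255),-1)
cv2.imwrite("pics/e2.png",c)
E
```

```text
1.75 [ 417.3740626  -194.74141522  150.64864592] [ 1.79989548e+02 -1.22132651e-02 -1.43459703e+01] [-0.11583724  0.226129   -0.05107127]
```

View pics/e2.png

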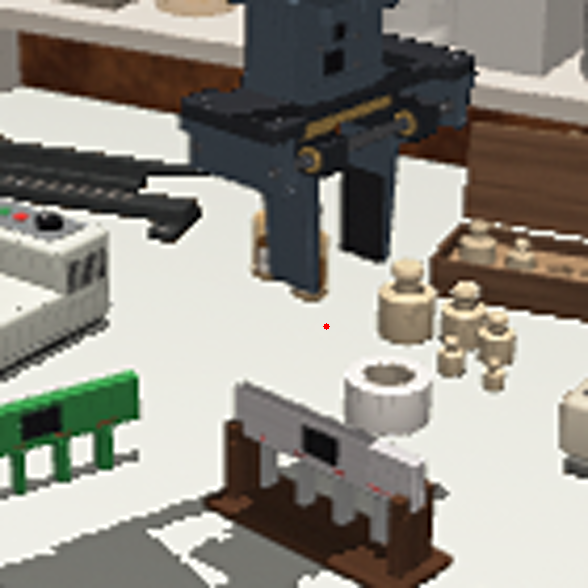

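```bash
python3 - <<'E'
from h import *
S=pickle.load(open("scene2.pkl","rb"));T=pickle.load(open("top1.pkl","rb"))
print(proj(S,[[0,0,0],[0,0,150]]),proj(T,[0,0,0]))
# candidates for visible mid tip (331/4.2+230,272/4.2+150)
u=(331/4.2+230,272/4.2+150)
for z in(150,170,187,200):print(z,onplane(S,u,z))
E
```

```text
[[137.48722764 344.56471562]
 [127.05360538 285.43116891]] [[328.39244354 378.94459324]]
150 [ 492.47136673 -159.84499112  150.        ]
170 [ 452.03108519 -179.85191484  170.        ]
187 [ 417.65684588 -196.85779999  187.        ]
200 [ 391.37066288 -209.8623004   200.        ]
```

drive_tool([
  [0.55,[0,0,11],[0,0,0]],
  [0.55,[0,0,22],[0,0,0]],
  [0.55,[0,0,33],[0,0,0]],
  [0.55,[0,0,44],[0,0,0]],
  [0.55,[0,0,50],[0,0,0]],
])

```text
time_s: 2.25
ee_pos: [416.9, -193.7, 98.9]
ee_rot: [-180.0, 0.1, -14.3]
force: [-0.7, -0.4, 0.5]
gripper_width: 41.3
```

```bash
python3 pic.py 3 scene; python3 - <<'E'
from h import *
a=cv2.imread("pics/scene3.png")
S=pickle.load(open("scene3.pkl","rb"))
c=cv2.resize(a[150:290,230:370],None,fx=4.2,fy=4.2,interpolation=cv2.INTER_CUBIC)
for P in([418.3,-194,100],): 
    u=proj(S,P)[0]; cv2.circle(c,(int((u[0]+.5-230)*4.2),int((u[1]+.5-150)*4.2)),3,(0,0,255),-1)
cv2.imwrite("pics/e3.png",c)
E
```

```text
2.3 [ 416.57015373 -193.53028097   98.49959367] [-179.96091233    0.19458023  -14.26185261] [-1.59253482  0.25471743  0.04247335]
```

View pics/e3.png

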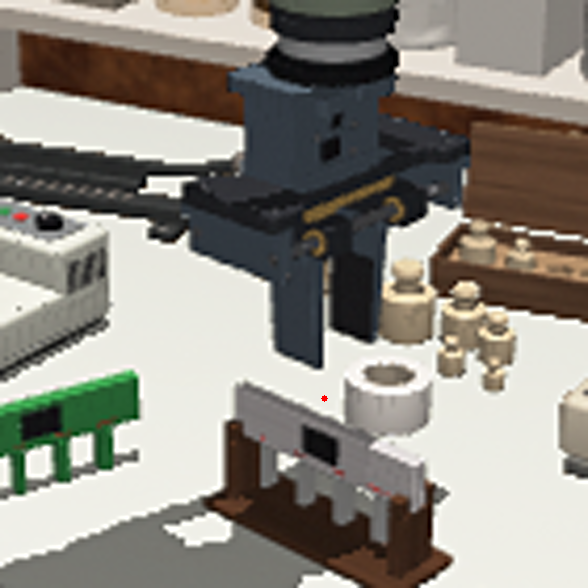

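The tips still show about 32 mm above where the reported TCP should be. I'll go down to TCP z=55, which is safe whichever height is right, and compare directly against the bar.

drive_tool([
  [0.6,[0,0,10],[0,0,0]],
  [0.6,[0,0,20],[0,0,0]],
  [0.6,[0,0,30],[0,0,0]],
  [0.6,[0,0,38],[0,0,0]],
  [0.6,[0,0,44],[0,0,0]],
])

```text
time_s: 2.8
ee_pos: [417.4, -194.0, 55.6]
ee_rot: [-180.0, 0.0, -14.3]
force: [-0.9, 0.6, 0.1]
gripper_width: 36.5
```

```bash
python3 pic.py 4 scene top; python3 - <<'E'
from h import *
a=cv2.imread("pics/scene4.png")
S=pickle.load(open("scene4.pkl","rb"))
c=cv2.resize(a[200:300,250:350],None,fx=6,fy=6,interpolation=cv2.INTER_CUBIC)
for P in([418.3,-194,56],): 
    u=proj(S,P)[0]; cv2.circle(c,(int((u[0]+.5-250)*6),int((u[1]+.5-200)*6)),3,(0,0,255),-1)
cv2.imwrite("pics/e4.png",c)
E
```

```text
2.9 [ 417.07997743 -193.86655258   55.64247902] [-1.79982538e+02  1.02932927e-01 -1.42672977e+01] [ 0.14674596  0.49890844 -0.93776566]
```

View pics/e4.png

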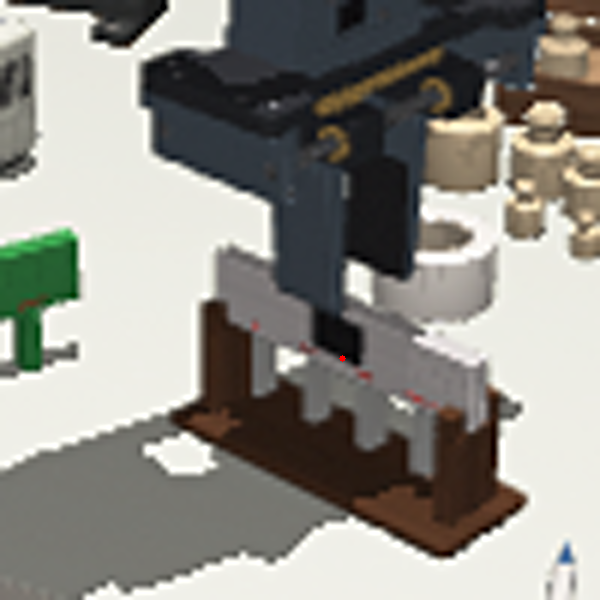

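```bash
python3 - <<'E'
from h import *
S=pickle.load(open("scene4.pkl","rb"))
pose=(417.2,-194,-14.3)
px=lambda z,x,y:(lambda u:((u[0]+.5-250)*6,(u[1]+.5-200)*6))(proj(S,place(pose,(x,y,z)))[0])
for z in(56,70,80,90,100):
    print(z,[tuple(np.round(px(z,x,y))) for x,y in((-18,16),(-18,-16),(-31,-16),(-31,16),(18,-16),(18,16))])
E
```

```text
56 [(np.float64(287.0), np.float64(361.0)), (np.float64(342.0), np.float64(387.0)), (np.float64(322.0), np.float64(398.0)), (np.float64(267.0), np.float64(372.0)), (np.float64(396.0), np.float64(357.0)), (np.float64(341.0), np.float64(332.0))]
70 [(np.float64(287.0), np.float64(334.0)), (np.float64(342.0), np.float64(359.0)), (np.float64(322.0), np.float64(370.0)), (np.float64(267.0), np.float64(344.0)), (np.float64(397.0), np.float64(329.0)), (np.float64(342.0), np.float64(305.0))]
80 [(np.float64(288.0), np.float64(314.0)), (np.float64(343.0), np.float64(338.0)), (np.float64(323.0), np.float64(349.0)), (np.float64(267.0), np.float64(324.0)), (np.float64(397.0), np.float64(309.0)), (np.float64(342.0), np.float64(285.0))]
90 [(np.float64(288.0), np.float64(293.0)), (np.float64(343.0), np.float64(318.0)), (np.float64(323.0), np.float64(329.0)), (np.float64(267.0), np.float64(304.0)), (np.float64(398.0), np.float64(289.0)), (np.float64(342.0), np.float64(265.0))]
100 [(np.float64(288.0), np.float64(273.0)), (np.float64(343.0), np.float64(297.0)), (np.float64(323.0), np.float64(308.0)), (np.float64(268.0), np.float64(283.0)), (np.float64(398.0), np.float64(269.0)), (np.float64(343.0), np.float64(245.0))]
```

The far finger's bottom edge shows above the bar's top edge, at crop (350,262) to (410,280). So in the picture the tips are near z≈92, while the state says 56. Closing here settles it: the jaws stop at 12 mm if the state is right, or shut completely if the picture is right.

drive_tool([
  [1,[0,0,0],[0,0,0]],
  [1,[0,0,0],[0,0,0]],
  [1,[0,0,0],[0,0,0]],
  [1,[0,0,0],[0,0,0]],
  [1,[0,0,0],[0,0,0]],
], squeeze=10)

```text
time_s: 3.4
ee_pos: [417.8, -194.2, 56.7]
ee_rot: [180.0, -0.0, -14.3]
force: [-1.5, 0.0, -1.0]
gripper_width: 1.2
```

It shut to 1.2 mm on nothing, so the real tips are well above the reported TCP. I'll measure the offset with the jaws shut.

```bash
python3 pic.py 5 scene top; python3 - <<'E'
from h import *
a=cv2.imread("pics/scene5.png")
c=cv2.resize(a[200:300,250:350],None,fx=6,fy=6,interpolation=cv2.INTER_CUBIC)
b=cv2.imread("pics/top5.png")
cv2.imwrite("pics/e5.png",np.hstack([c[:, :]]));cv2.imwrite("pics/e5t.png",cv2.resize(b[180:300,270:420],None,fx=5,fy=5))
E
```

```text
3.5 [ 417.72336776 -194.18234119   56.64550513] [ 1.79993209e+02 -1.38222485e-02 -1.42672614e+01] [-0.51891392 -0.55322473 -0.25347976]
```

View pics/e5.png

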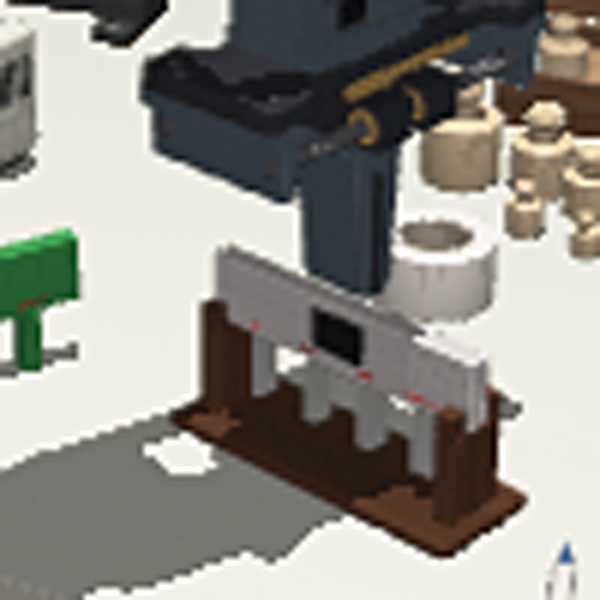

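View pics/e5t.png

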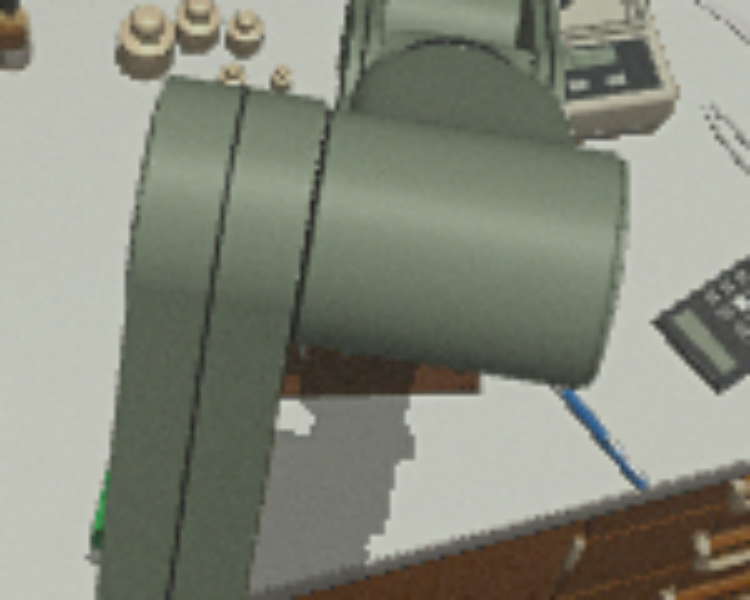

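```bash
python3 - <<'E'
from h import *
for n in(4,5):
    a=cv2.imread(f"pics/scene{n}.png")
    cv2.imwrite(f"pics/f{n}.png",cv2.resize(a[215:267,283:333],None,fx=11,fy=11,interpolation=cv2.INTER_NEAREST))
E
```

```text
(no output)
```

View pics/f4.png

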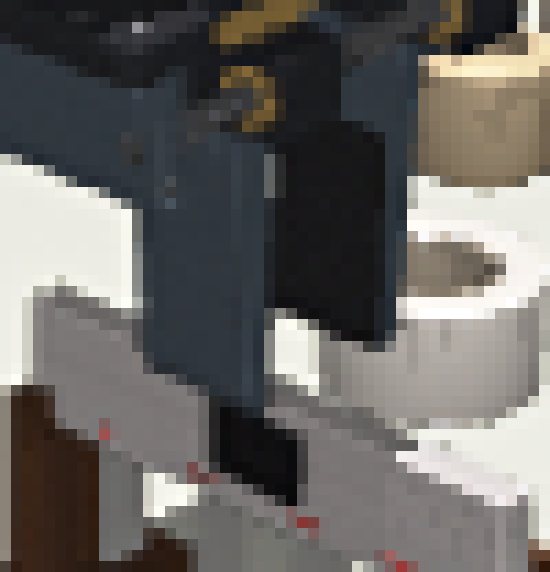

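View pics/f5.png

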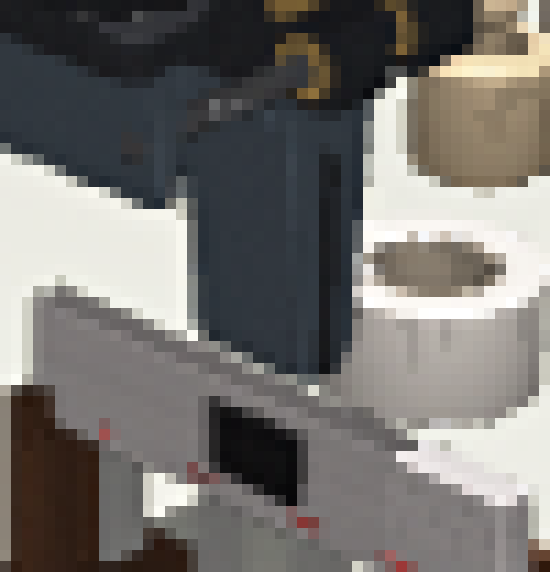

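```bash
python3 - <<'E'
from h import *
S=pickle.load(open("scene5.pkl","rb"))
def fitp(pts,q0):
    def r(q):
        return np.concatenate([proj(S,place((417.7,-194.2,-14.27),(q[0]+x,q[1]+y,q[2])))[0]+.5-np.array(u) for x,y,u in pts])
    s=least_squares(r,q0); print(np.round(s.x,1),np.round(r(s.x),2))
n=lambda x,y:(283+x/11,215+y/11)
t=13.5
for t in (10,13.5):
  for h in(13,16):
    fitp([(-t,h,n(199,340)),(-t,-h,n(308,378)),(t,-h,n(352,368))],[0,0,90])
# scene4: opening 36.5, near finger
    fitp([(-18-t,h,n(145,365)),(-18-t,-h,n(250,410)),(18+t,-h,n(395,345)),(18,-h,n(380,350)),(18,h,n(275,310))],[0,0,90])
E
```

```text
[-69.8 -64.  145.5] [ 0.56  0.57 -1.05  0.73  0.51 -1.31]
[-19.9 -20.  108.8] [ 0.75  1.15 -1.05  0.5   0.28 -1.28 -0.88 -0.39  0.95 -0.02]
[26.  18.7 77.9] [ 0.33  0.26 -0.6   0.71  0.28 -0.97]
[25.3 19.2 77.1] [ 0.43  0.6  -0.12  0.5   0.38 -0.86 -0.64 -0.05 -0.05 -0.2 ]
[45.  32.9 65.3] [ 1.03  1.06 -1.73  0.72  0.72 -1.78]
[42.7 32.7 65.4] [ 1.01  1.35 -1.37  0.45  0.52 -1.63 -1.26 -0.42  1.15  0.21]
[128.7 105.4   6.3] [ 0.69  0.72 -1.25  0.73  0.59 -1.46]
[83.7 68.3 36.5] [ 0.65  0.83 -0.51  0.47  0.65 -1.23 -0.98 -0.1   0.21  0.  ]
```

The shut tips sit just above the bar's top edge, at about (301,246) to (311,249), with their shadow on the bar. That puts the tips at about z=92, or TCP+36. I'll reopen and go down in small watched steps.

drive_tool([
  [0.5,[0,0,0],[0,0,0]],
  [0.5,[0,0,0],[0,0,0]],
  [0.5,[0,0,0],[0,0,0]],
  [0.5,[0,0,0],[0,0,0]],
  [0.5,[0,0,4],[0,0,0]],
], squeeze=30)

```text
time_s: 4.0
ee_pos: [418.1, -194.4, 52.8]
ee_rot: [180.0, -0.1, -14.3]
force: [0.3, -0.3, -0.2]
gripper_width: 37.4
```

drive_tool([
  [0.5,[0,0,3],[0,0,0]],
  [0.5,[0,0,6],[0,0,0]],
  [0.5,[0,0,9],[0,0,0]],
  [0.5,[0,0,11],[0,0,0]],
  [0.5,[0,0,11],[0,0,0]],
])

```text
time_s: 4.5
ee_pos: [417.5, -194.0, 41.2]
ee_rot: [-180.0, 0.0, -14.3]
force: [0.5, -0.0, 0.5]
gripper_width: 45.6
```

```bash
python3 pic.py 6 scene; python3 - <<'E'
from h import *
a=cv2.imread(f"pics/scene6.png")
cv2.imwrite(f"pics/f6.png",cv2.resize(a[215:287,273:343],None,fx=8,fy=8,interpolation=cv2.INTER_NEAREST))
E
```

```text
4.55 [ 417.59176998 -194.09644345   41.38914098] [ 1.79998721e+02  1.86390305e-02 -1.42639296e+01] [-0.42922531 -0.56218615  0.49821404]
```

View pics/f6.png

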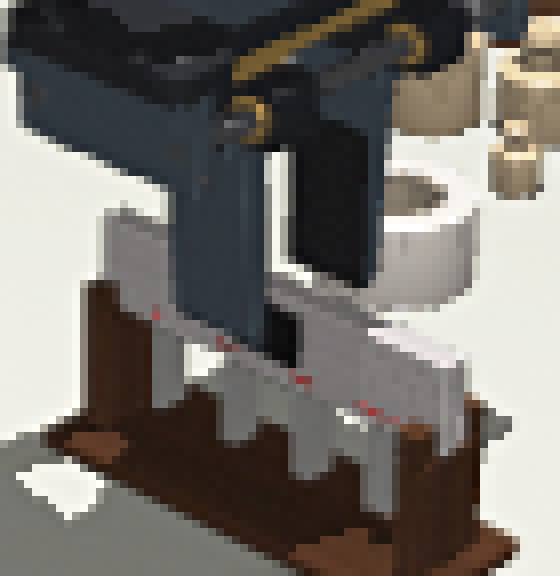

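```bash
python3 - <<'E'
from h import *
S=pickle.load(open("scene6.pkl","rb"))
pose=(417.6,-194.1,-14.27)
px=lambda z,x,y:tuple(np.round((proj(S,place(pose,(x,y,z)))[0]+.5-np.array([273,215]))*8).astype(int).tolist())
for z in(65,70,75,80,85):
    print(z,'near outer',px(z,-36,16),px(z,-36,-16),'near inner',px(z,-22.8,-16),'far inner',px(z,22.8,16),px(z,22.8,-16),'far out',px(z,36,-16))
E
```

```text
65 near outer (163, 358) (236, 392) near inner (263, 377) far inner (282, 294) (354, 326) far out (380, 312)
70 near outer (163, 344) (236, 378) near inner (264, 363) far inner (282, 281) (355, 313) far out (380, 299)
75 near outer (163, 331) (236, 365) near inner (264, 350) far inner (282, 268) (355, 300) far out (381, 286)
80 near outer (163, 317) (237, 351) near inner (264, 336) far inner (282, 255) (356, 287) far out (381, 273)
85 near outer (163, 304) (237, 337) near inner (264, 322) far inner (283, 242) (356, 273) far out (382, 259)
```

Tips are now at z≈79 (offset about +38), straddling the bar with no contact. Going down 21 mm puts the tips about 8 mm above the bar's underside.

drive_tool([
  [0.5,[0,0,5],[0,0,0]],
  [0.5,[0,0,10],[0,0,0]],
  [0.5,[0,0,15],[0,0,0]],
  [0.5,[0,0,19],[0,0,0]],
  [0.5,[0,0,21],[0,0,0]],
])

```text
time_s: 5.05
ee_pos: [417.3, -194.0, 20.0]
ee_rot: [-180.0, 0.1, -14.3]
force: [0.1, 0.5, -0.1]
gripper_width: 46.0
```

drive_tool([
  [1,[0,0,21],[0,0,0]],
  [1,[0,0,21],[0,0,0]],
  [1,[0,0,21],[0,0,0]],
  [1,[0,0,21],[0,0,0]],
  [1,[0,0,21],[0,0,0]],
])

```text
time_s: 5.55
ee_pos: [418.3, -194.5, 0.2]
ee_rot: [180.0, -0.1, -14.3]
force: [0.3, -0.0, -0.0]
gripper_width: 11.9
```

My mistake: I repeated the 21 mm in the second call, and shifts are counted from the start of each call, so the tool is 21 mm too low. There was no contact force. I'll open, come back up 20 mm and regrip.

drive_tool([
  [0.6,[0,0,0],[0,0,0]],
  [0.6,[0,0,0],[0,0,0]],
  [0.6,[0,0,0],[0,0,0]],
  [0.6,[0,0,-10],[0,0,0]],
  [0.6,[0,0,-20],[0,0,0]],
])

```text
time_s: 6.05
ee_pos: [417.6, -194.1, 20.2]
ee_rot: [-180.0, 0.0, -14.3]
force: [-0.3, 0.2, -1.1]
gripper_width: 36.5
```

drive_tool([
  [1,[0,0,0],[0,0,0]],
  [1,[0,0,0],[0,0,0]],
  [1,[0,0,0],[0,0,0]],
  [1,[0,0,0],[0,0,0]],
  [1,[0,0,0],[0,0,0]],
])

```text
time_s: 6.55
ee_pos: [417.6, -194.1, 19.4]
ee_rot: [-180.0, 0.0, -14.3]
force: [-0.4, -0.3, 1.1]
gripper_width: 12.1
```

```bash
python3 pic.py 7 scene; python3 - <<'E'
from h import *
a=cv2.imread(f"pics/scene7.png")
cv2.imwrite(f"pics/f7.png",cv2.resize(a[215:297,273:343],None,fx=7,fy=7,interpolation=cv2.INTER_NEAREST))
E
```

```text
6.6 [ 417.59985955 -194.11933569   19.42812693] [-1.79998746e+02  1.86010512e-02 -1.42708132e+01] [ 0.3922559  -0.07709589  0.73043592]
```

View pics/f7.png

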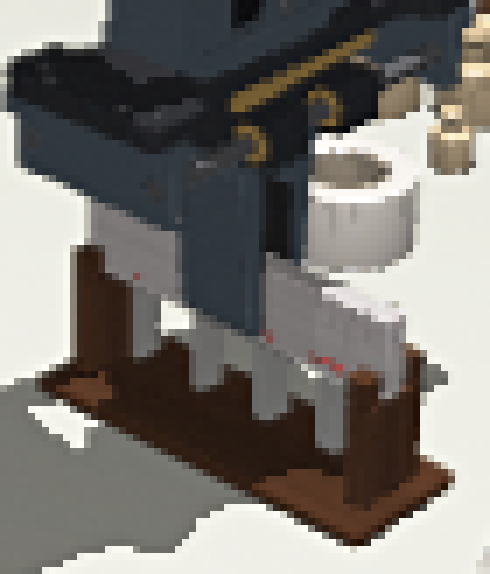

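```bash
python3 - <<'E'
from h import *
S=pickle.load(open("scene7.pkl","rb"))
pose=(417.6,-194.1,-14.27)
px=lambda z,x,y:tuple(np.round((proj(S,place(pose,(x,y,z)))[0]+.5-np.array([273,215]))*7).astype(int).tolist())
for z in(45,50,55,60): print(z,'near outer',px(z,-19.5,16),px(z,-19.5,-16),'near inner',px(z,-6,-16),'bar',px(z,-6,0),px(z,-6,16))
E
```

```text
45 near outer (172, 343) (236, 373) near inner (259, 360) bar (227, 345) (196, 330)
50 near outer (172, 332) (236, 362) near inner (260, 348) bar (227, 333) (196, 319)
55 near outer (172, 320) (236, 350) near inner (260, 337) bar (228, 322) (196, 307)
60 near outer (172, 309) (236, 338) near inner (260, 325) bar (228, 310) (196, 296)
```

The bar is gripped at 12.1 mm with the tips at z≈59. I'll lift straight up.

drive_tool([
  [1,[0,0,-8],[0,0,0]],
  [1,[0,0,-30],[0,0,0]],
  [1,[0,0,-60],[0,0,0]],
  [1,[0,0,-90],[0,0,0]],
  [1,[0,0,-110],[0,0,0]],
])

```text
time_s: 7.1
ee_pos: [417.9, -194.3, 131.6]
ee_rot: [180.0, -0.1, -14.3]
force: [-0.2, 0.7, -2.7]
gripper_width: 11.8
```

```bash
python3 - <<'E'
from h import *
p=np.array([417.8,-194.1,130.]);
# go over block: leaf1 (gauge y=+48) at lane; measured block (490.6,199,-8.2)
yaw=-8.2
c,s=np.cos(np.radians(yaw)),np.sin(np.radians(yaw))
L=place((490.6,198.9,yaw),(0,4-48,0))[0]; print(L)
print(rel(p,-14.1,[L[0],L[1],165],-8.2))
E
```

```text
[484.32432692 155.34984584   0.        ]
(array([ -20.6, -355.1,  -35. ]), array([-0.   ,  0.   , -0.103]))
```

drive_tool([
  [1,[-1,-20,-10],[0,0,-0.01]],
  [1,[-4,-60,-20],[0,0,-0.02]],
  [1,[-6,-100,-20],[0,0,-0.03]],
  [1,[-8,-140,-20],[0,0,-0.04]],
  [1,[-10,-180,-20],[0,0,-0.05]],
])

```text
time_s: 7.6
ee_pos: [451.8, -15.8, 149.7]
ee_rot: [180.0, 0.0, -11.4]
force: [0.0, -0.2, -2.1]
gripper_width: 11.8
```

drive_tool([
  [1,[-1,-40,0],[0,0,-0.01]],
  [1,[-1,-80,0],[0,0,-0.02]],
  [1,[-1,-120,0],[0,0,-0.03]],
  [1,[-2,-155,0],[0,0,-0.04]],
  [1,[-2,-175,0],[0,0,-0.053]],
])

```text
time_s: 8.1
ee_pos: [484.6, 157.2, 149.4]
ee_rot: [-180.0, 0.1, -8.2]
force: [-1.1, -1.1, -2.0]
gripper_width: 12.0
```

drive_tool([
  [1,[0,0,0],[0,0,0]],
  [1,[0,0,0],[0,0,0]],
  [1,[0,0,0],[0,0,0]],
  [1,[0,0,0],[0,0,0]],
  [1,[0,0,0],[0,0,0]],
])

```text
time_s: 8.6
ee_pos: [484.9, 153.8, 149.7]
ee_rot: [180.0, -0.0, -8.4]
force: [0.0, -0.0, -2.5]
gripper_width: 11.9
```

```bash
python3 pic.py 8 scene top; python3 - <<'E'
from h import *
a=cv2.imread(f"pics/scene8.png");b=cv2.imread("pics/top8.png")
cv2.imwrite(f"pics/f8.png",cv2.resize(a[120:250,140:280],None,fx=5,fy=4.5,interpolation=cv2.INTER_CUBIC))
cv2.imwrite(f"pics/f8t.png",cv2.resize(b[200:300,190:310],None,fx=6,fy=6,interpolation=cv2.INTER_CUBIC))
E
```

```text
8.7 [484.94348933 154.137973   149.6277917 ] [ 1.79993508e+02 -4.08034381e-03 -8.42038524e+00] [-0.30815912  0.3385261  -1.20568329]
```

View pics/f8.png

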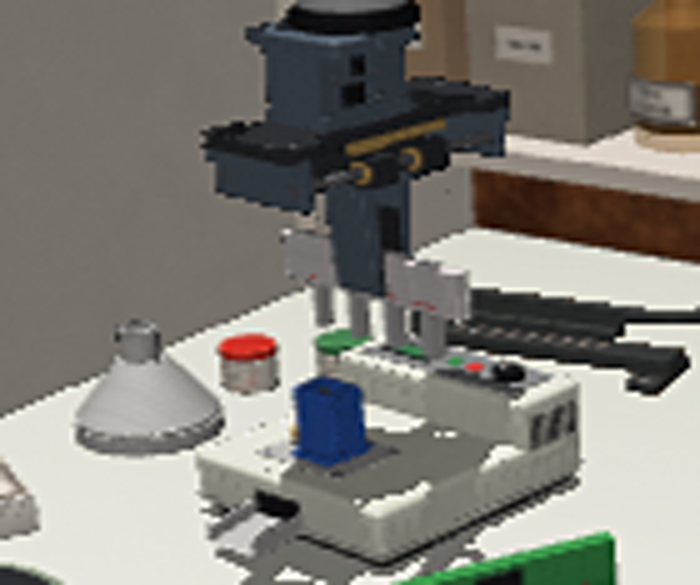

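View pics/f8t.png

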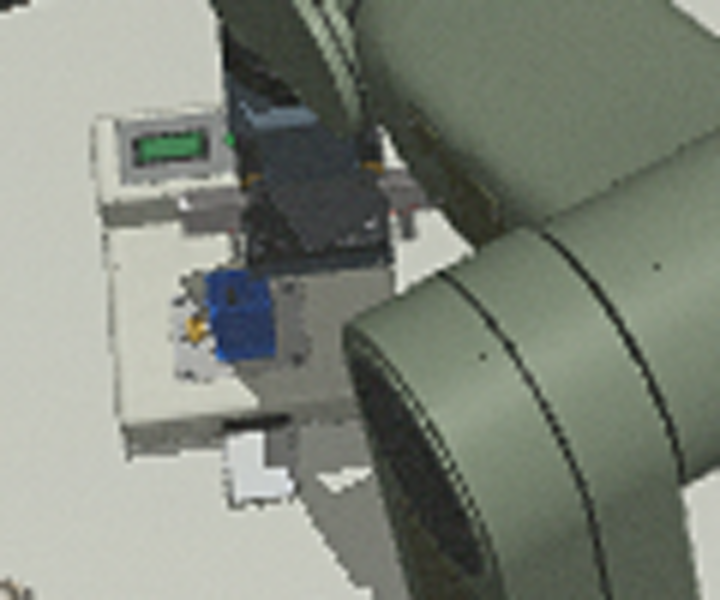

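```bash
cat >> h.py <<'E'
def box(x0,x1,y0,y1,z0,z1):
    v=np.array([(x,y,z) for x in(x0,x1) for y in(y0,y1) for z in(z0,z1)],float)
    e=[(i,j) for i in range(8) for j in range(i+1,8) if np.sum(np.abs(v[i]-v[j])>1e-6)==1]
    return v,e
TH=[4,6,8,10]
def gauge_boxes(z):
    return [box(-6,6,-75,75,z,z+34)]+[box(-6,6,48-32*i-t/2,48-32*i+t/2,z-32,z) for i,t in enumerate(TH)]
def block_boxes(): return [box(-14,14,-11,24,50,102),box(-8,8,-2.5,13,102,102)]
def overlay(f,items,x0,y0,w,h,k,name):
    im=cv2.resize(f["image"][y0:y0+h,x0:x0+w,::-1],None,fx=k,fy=k,interpolation=cv2.INTER_NEAREST)
    raw=im.copy()
    for pose,bs,col in items:
        for v,e in bs:
            q=(proj(f,place(pose,v))+.5-[x0,y0])*k
            for i,j in e:
                if np.hypot(*(q[i]-q[j]))<.1: continue
                cv2.line(im,tuple(int(round(a)) for a in q[i]),tuple(int(round(a)) for a in q[j]),col,1,cv2.LINE_AA)
    cv2.imwrite(name,im)
E
python3 - <<'E'
from h import *
S=pickle.load(open("scene8.pkl","rb"));T=pickle.load(open("top8.pkl","rb"))
it=[((485.6,154.3,-8.1),gauge_boxes(180.2),(0,255,255)),((490.6,198.9,-8.2),block_boxes(),(0,255,0))]
overlay(S,it,190,165,55,65,10,"pics/o8s.png")
overlay(T,it,215,225,50,40,14,"pics/o8t.png")
E
```

```text
(no output)
```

View pics/o8s.png

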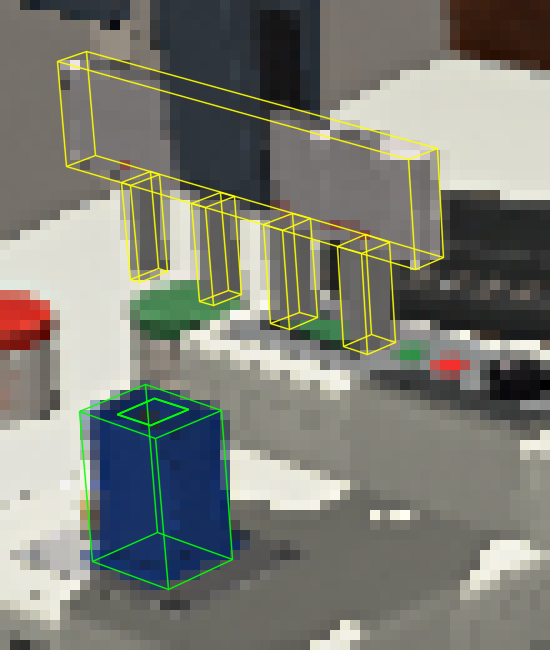

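View pics/o8t.png

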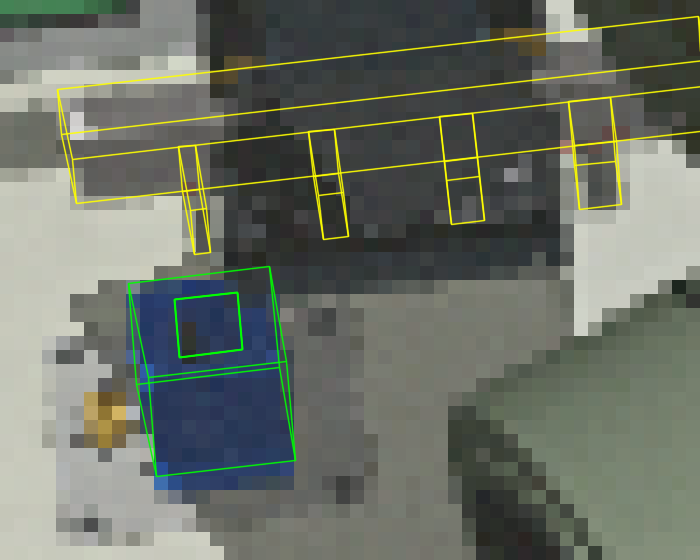

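```bash
cat > fitb.py <<'E'
from h import *
from scipy.optimize import minimize
v=box(-14,14,-11,24,50,102)[0]
def mask(f):
    im=f["image"].astype(float); b=im[...,2]-np.maximum(im[...,0],im[...,1]); 
    return b
def cost(p,f,m,win,k=16):
    x0,y0,x1,y1=win
    q=(proj(f,place(p,v))+.5-[x0,y0])*k
    hull=cv2.convexHull(q.astype(np.float32)).reshape(-1,2)
    c=np.zeros(((y1-y0)*k,(x1-x0)*k),np.uint8); cv2.fillPoly(c,[np.round(hull*16).astype(np.int32)],255,shift=4)
    r=cv2.resize(c,(x1-x0,y1-y0),interpolation=cv2.INTER_AREA)/255.
    return np.sum((r-m[y0:y1,x0:x1])**2)
def run(names,yaw=None):
    fs=[]
    for n in names:
        f=pickle.load(open(n+".pkl","rb")); b=mask(f); c=proj(f,[490,199,76])[0]
        win=[int(c[0])-14,int(c[1])-16,int(c[0])+15,int(c[1])+17]
        s=b[win[1]:win[3],win[0]:win[2]]
        m=np.clip(b/40.,0,1)   # blue-ness
        fs.append((f,m,win))
    best=None
    for y in ([yaw] if yaw is not None else [-9,-8.2,-7.4]):
        g=lambda p:sum(cost((p[0],p[1],y),*a) for a in fs)
        s=minimize(g,[490,198],method='Nelder-Mead',options=dict(initial_simplex=[[487,195],[494,198],[489,203]],xatol=.05))
        print(names,y,np.round(s.x,1),round(s.fun,2))
if __name__=="__main__":
    for n in(["scene1"],["top1"],["scene8"],["top8"],["scene1","top1"],["top0"],["scene1","top1","scene8","top8","top0"]): run(n)
E
python3 fitb.py
```

```text
['scene1'] -9 [491.8 198.6] 12.09
['scene1'] -8.2 [492.1 198.6] 12.37
['scene1'] -7.4 [492.2 198.6] 12.52
['top1'] -9 [487.5 199.7] 14.76
['top1'] -8.2 [488.  199.7] 14.35
['top1'] -7.4 [487.7 199.6] 14.11
['scene8'] -9 [490.9 197.3] 12.15
['scene8'] -8.2 [490.2 197.3] 12.25
['scene8'] -7.4 [491.  197.6] 12.4
['top8'] -9 [486.6 199.7] 15.11
['top8'] -8.2 [486.7 199.6] 14.8
['top8'] -7.4 [486.7 199.8] 14.85
['scene1', 'top1'] -9 [490.8 198.8] 37.13
['scene1', 'top1'] -8.2 [490.4 198.7] 36.49
['scene1', 'top1'] -7.4 [490.6 198.8] 36.58
['top0'] -9 [487.5 199.7] 14.8
['top0'] -8.2 [488.  199.7] 14.39
['top0'] -7.4 [487.7 199.6] 14.2
['scene1', 'top1', 'scene8', 'top8', 'top0'] -9 [489.5 198.9] 95.72
['scene1', 'top1', 'scene8', 'top8', 'top0'] -8.2 [489.5 198.7] 95.81
['scene1', 'top1', 'scene8', 'top8', 'top0'] -7.4 [489.6 198.9] 94.7
```

The gauge overlay fits within about 0.5 px in both views. The block is at about (490.2, 198.9), yaw -8.2. I'll go down over the slot with leaf 1, stop 2 mm above the block and check.

drive_tool([
  [1,[-1.8,-1.9,10],[0,0,0]],
  [1,[-1.8,-1.9,22],[0,0,0]],
  [1,[-1.8,-1.9,34],[0,0,0]],
  [1,[-1.8,-1.9,42],[0,0,0]],
  [1,[-1.8,-1.9,43],[0,0,0]],
])

```text
time_s: 9.2
ee_pos: [482.3, 156.5, 104.7]
ee_rot: [179.9, 0.2, -8.4]
force: [0.3, 0.4, -1.9]
gripper_width: 11.6
```

```bash
python3 pic.py 9 scene top; python3 - <<'E'
from h import *
S=pickle.load(open("scene9.pkl","rb"));T=pickle.load(open("top9.pkl","rb"))
e=(483.4,156.2,106.6)
it=[((e[0]+.7,e[1]+.1,-8.2),gauge_boxes(e[2]+30.6),(0,255,255)),((490.2,198.9,-8.2),block_boxes(),(0,255,0))]
overlay(S,it,185,175,65,60,9,"pics/o9s.png")
overlay(S,[],185,175,65,60,9,"pics/o9s0.png")
overlay(T,it,215,225,50,40,14,"pics/o9t.png")
overlay(T,[],215,225,50,40,14,"pics/o9t0.png")
E
```

```text
9.3 [483.37379952 156.8466356  106.0804806 ] [ 1.79975827e+02  3.85143959e-02 -8.36127366e+00] [-0.55556175 -0.55147369 -2.51194121]
```

View pics/o9s.png

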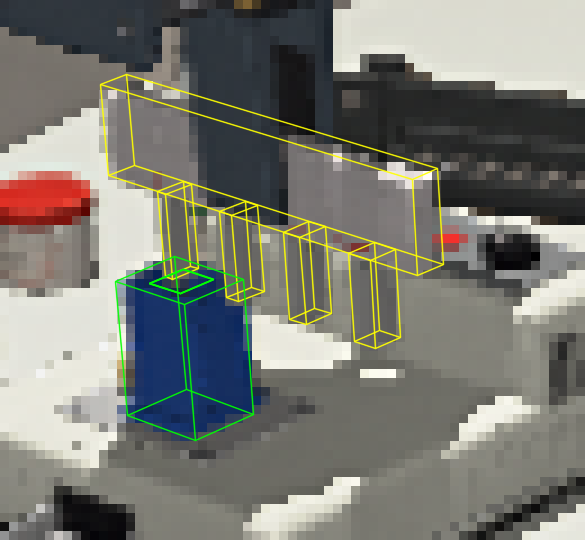

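View pics/o9t.png

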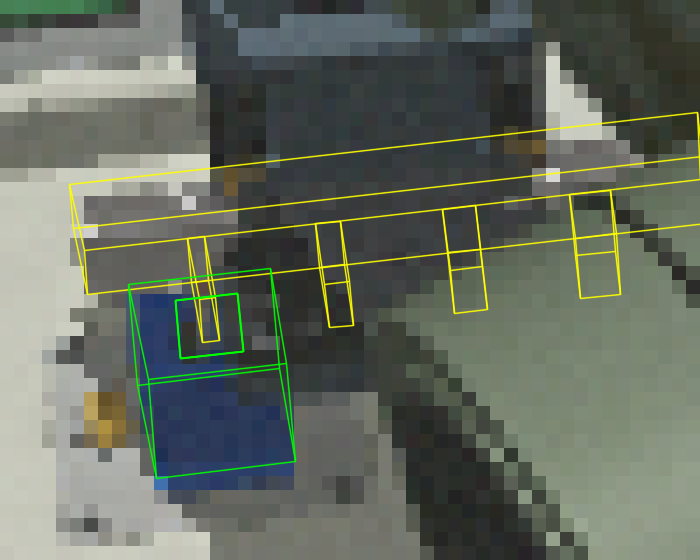

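View pics/o9t0.png

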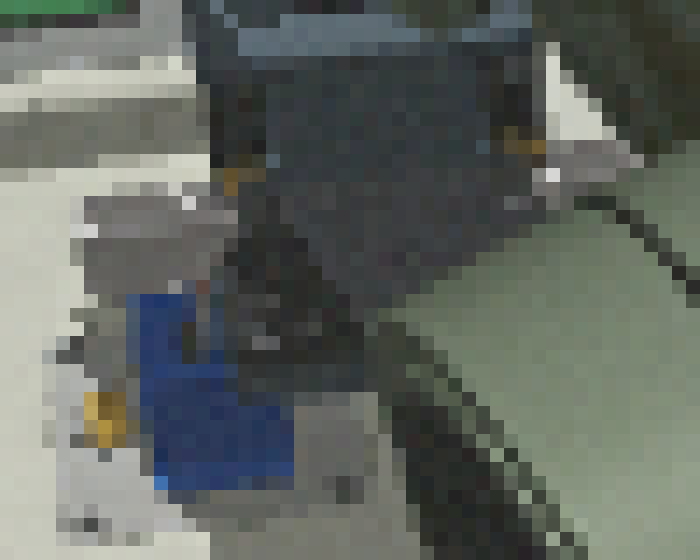

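drive_tool([
  [1,[0,0,1.5],[0,0,0]],
  [1,[0,0,3],[0,0,0]],
  [1,[0,0,4.5],[0,0,0]],
  [1,[0,0,5],[0,0,0]],
  [1,[0,0,5],[0,0,0]],
])

```text
time_s: 9.8
ee_pos: [483.5, 156.8, 101.5]
ee_rot: [180.0, -0.0, -8.4]
force: [0.1, 0.3, -1.7]
gripper_width: 12.0
```

```bash
cat > st.py <<'E'
from workcell import env
import numpy as np
np.set_printoptions(precision=2,suppress=True)
s=env.state()
y=np.radians(-8.3);p=s["ee_pos"];f=s["force"]
X=np.array([np.cos(y),np.sin(y)]);Y=np.array([-np.sin(y),np.cos(y)])
d=p[:2]-[490.2,198.9]
print("t",s["time_s"],"block-frame ee",d@X,d@Y,"z",p[2],"F",f[:2]@X,f[:2]@Y,f[2],"T",s["torque"],s["ee_rot"],s["gripper_width"])
E
python3 st.py
```

```text
t 9.8 block-frame ee -0.605498786391295 -42.606335034648204 z 101.51206391134424 F 0.04024343786662592 0.28564961248157933 -1.676164392477111 T [-0.04 -0.07  0.02] [179.99  -0.    -8.36] 11.987069874755719
```

drive_tool([
  [1,[0,0,1.5],[0,0,0]],
  [1,[0,0,3],[0,0,0]],
  [1,[0,0,4.5],[0,0,0]],
  [1,[0,0,6],[0,0,0]],
  [1,[0,0,6],[0,0,0]],
])

```text
time_s: 10.3
ee_pos: [483.3, 156.8, 95.2]
ee_rot: [180.0, 0.0, -8.4]
force: [-0.5, -0.3, -2.2]
gripper_width: 11.8
```

```bash
python3 st.py
```

```text
t 10.3 block-frame ee -0.7613075600765287 -42.67241526405479 z 95.24497530435418 F -0.4656558406001348 -0.4056828983821482 -2.229161018925353 T [-0.04 -0.09 -0.03] [179.98   0.03  -8.37] 11.84617256150277
```

drive_tool([
  [1,[0,0.5,0],[0,0,0]],
  [1,[0,1,0],[0,0,0]],
  [1,[0,1.5,0],[0,0,0]],
  [1,[0,2,0],[0,0,0]],
  [1,[0,2.2,0],[0,0,0]],
])

```text
time_s: 10.8
ee_pos: [483.2, 154.6, 95.6]
ee_rot: [180.0, -0.0, -8.4]
force: [-0.5, 0.1, -1.3]
gripper_width: 11.9
```

```bash
python3 st.py
```

```text
t 10.8 block-frame ee -0.5432885410193276 -44.844064040657756 z 95.5793332974397 F -0.5152231676250338 -0.01751466446392258 -1.2941563017021118 T [ 0.02 -0.02  0.02] [180.    -0.01  -8.37] 11.880440374984728
```

drive_tool([
  [1,[0,0.3,0],[0,0,0]],
  [1,[0,0.6,0],[0,0,0]],
  [1,[0,0.9,0],[0,0,0]],
  [1,[0,1,0],[0,0,0]],
  [1,[0,1,0],[0,0,0]],
])

```text
time_s: 11.3
ee_pos: [483.0, 153.7, 95.5]
ee_rot: [180.0, 0.0, -8.4]
force: [0.9, 0.8, -1.0]
gripper_width: 12.2
```

```bash
python3 st.py
```

```text
t 11.3 block-frame ee -0.5978998007983115 -45.80398839553882 z 95.50816819809602 F 0.7514795313760124 0.9657192207045296 -1.0187282658597308 T [-0.01 -0.09 -0.01] [179.99   0.    -8.36] 12.212493362728877
```

drive_tool([
  [1,[0,0.3,0],[0,0,0]],
  [1,[0,0.6,0],[0,0,0]],
  [1,[0,0.8,0],[0,0,0]],
  [1,[0,0.8,0],[0,0,0]],
  [1,[0,0.8,0],[0,0,0]],
])

```text
time_s: 11.8
ee_pos: [483.0, 153.3, 95.5]
ee_rot: [-180.0, -0.0, -8.4]
force: [0.0, 3.1, -2.9]
gripper_width: 12.1
```

```bash
python3 st.py
```

```text
t 11.8 block-frame ee -0.5681871476793443 -46.163958205540794 z 95.51128788517663 F -0.42052209094445475 3.086939316688941 -2.9287669250781527 T [ 0.62 -0.12  0.02] [-179.96   -0.     -8.38] 12.08081335988595
```

Fixed face found: 3 N of contact, with leaf 1's centre at ee_y + 48.15 in the block frame. I'll back off 0.95 mm and ease in.

drive_tool([
  [1,[0,-0.95,0],[0,0,0]],
  [1,[0,-0.95,1],[0,0,0]],
  [1,[0,-0.95,3],[0,0,0]],
  [1,[0,-0.95,5],[0,0,0]],
  [1,[0,-0.95,7],[0,0,0]],
])

```text
time_s: 12.3
ee_pos: [482.9, 153.6, 88.2]
ee_rot: [180.0, 0.0, -8.4]
force: [0.7, 0.7, -1.6]
gripper_width: 11.8
```

```bash
python3 st.py
```

```text
t 12.3 block-frame ee -0.695631494968539 -45.846529725567194 z 88.24198617134547 F 0.5531481918531457 0.8358787813989943 -1.6230639056434495 T [ 0.01 -0.08  0.02] [179.97   0.02  -8.36] 11.774447739547828
```

drive_tool([
  [1,[0,0,2],[0,0,0]],
  [1,[0,0,5],[0,0,0]],
  [1,[0,0,8],[0,0,0]],
  [1,[0,0,10],[0,0,0]],
  [1,[0,0,10],[0,0,0]],
])

```text
time_s: 12.8
ee_pos: [482.8, 153.7, 78.1]
ee_rot: [180.0, 0.0, -8.4]
force: [-1.0, 0.4, -2.1]
gripper_width: 11.6
```

```bash
python3 st.py
```

```text
t 12.8 block-frame ee -0.843585647099601 -45.759034856613376 z 78.12578322641961 F -1.048373544552895 0.28379975043815864 -2.1370977005167076 T [ 0.04 -0.05 -0.02] [179.97   0.04  -8.36] 11.640641553486951
```

drive_tool([
  [1,[0,-0.3,0],[0,0,0]],
  [1,[0,-0.6,0],[0,0,0]],
  [1,[0,-0.9,0],[0,0,0]],
  [1,[0,-1.2,0],[0,0,0]],
  [1,[0,-1.2,0],[0,0,0]],
])

```text
time_s: 13.3
ee_pos: [483.3, 155.1, 78.6]
ee_rot: [-180.0, -0.0, -8.4]
force: [-0.3, 0.3, -1.3]
gripper_width: 11.9
```

```bash
python3 st.py
```

```text
t 13.3 block-frame ee -0.5213938356133342 -44.365777455376325 z 78.61192709593803 F -0.34062408346600564 0.29049410343446924 -1.258059900731587 T [-0.01 -0.08  0.03] [-180.     -0.01   -8.36] 11.891895500694568
```

drive_tool([
  [1,[0,-0.3,0],[0,0,0]],
  [1,[0,-0.6,0],[0,0,0]],
  [1,[0,-0.9,0],[0,0,0]],
  [1,[0,-1.2,0],[0,0,0]],
  [1,[0,-1.2,0],[0,0,0]],
])

```text
time_s: 13.8
ee_pos: [483.4, 156.2, 78.5]
ee_rot: [180.0, -0.0, -8.4]
force: [-0.7, 0.6, -2.1]
gripper_width: 11.4
```

```bash
python3 st.py
```

```text
t 13.8 block-frame ee -0.5472490230458037 -43.18395351582587 z 78.5287167067239 F -0.7675755387238147 0.4698238185152904 -2.0966792733116413 T [-0.04 -0.13 -0.01] [180.    -0.01  -8.36] 11.436610321713976
```

drive_tool([
  [1,[0,-0.3,0],[0,0,0]],
  [1,[0,-0.6,0],[0,0,0]],
  [1,[0,-0.9,0],[0,0,0]],
  [1,[0,-1.2,0],[0,0,0]],
  [1,[0,-1.2,0],[0,0,0]],
])

```text
time_s: 14.3
ee_pos: [483.6, 157.4, 78.5]
ee_rot: [180.0, -0.0, -8.4]
force: [0.0, 0.2, -1.5]
gripper_width: 11.6
```

```bash
python3 st.py
```

```text
t 14.3 block-frame ee -0.5552123942127709 -41.989842673822096 z 78.51977087175865 F -0.006330785004785694 0.16112231421009987 -1.4667735100087191 T [ 0.01 -0.03 -0.01] [180.    -0.    -8.36] 11.610925051214117
```

drive_tool([
  [1,[0,-0.3,0],[0,0,0]],
  [1,[0,-0.6,0],[0,0,0]],
  [1,[0,-0.9,0],[0,0,0]],
  [1,[0,-1.2,0],[0,0,0]],
  [1,[0,-1.2,0],[0,0,0]],
])

```text
time_s: 14.8
ee_pos: [483.7, 158.5, 78.5]
ee_rot: [180.0, -0.0, -8.4]
force: [0.6, -0.9, -1.0]
gripper_width: 11.9
```

```bash
python3 st.py
```

```text
t 14.8 block-frame ee -0.5791453879284376 -40.87279914156902 z 78.53143326662598 F 0.7673209112996641 -0.7957772966217076 -1.0050907487107819 T [-0.04 -0.04  0.01] [179.99  -0.    -8.36] 11.876878278307155
```

The lane width comes out at about 9.2 mm (no firm fence contact up to 9.27). Next I'll lift leaf 1 out and move over by one leaf.

drive_tool([
  [1,[0,1,-6],[0,0,0]],
  [1,[0,1,-18],[0,0,0]],
  [1,[0,1,-30],[0,0,0]],
  [1,[0,1,-33],[0,0,0]],
  [1,[0,-10,-33],[0,0,0]],
])

```text
time_s: 15.3
ee_pos: [485.5, 168.2, 112.7]
ee_rot: [-180.0, -0.1, -8.4]
force: [-0.4, 0.3, -2.8]
gripper_width: 11.8
```

drive_tool([
  [1,[0,-8,0],[0,0,0]],
  [1,[0,-15,0],[0,0,0]],
  [1,[0,-19.2,0],[0,0,0]],
  [1,[0,-19.2,2],[0,0,0]],
  [1,[0,-19.2,5],[0,0,0]],
])

```text
time_s: 15.8
ee_pos: [487.9, 187.6, 106.1]
ee_rot: [180.0, 0.0, -8.3]
force: [0.4, 0.8, -1.6]
gripper_width: 12.1
```

```bash
python3 st.py
```

```text
t 15.8 block-frame ee -0.6708147565627762 -11.558820837664205 z 106.14638466028775 F 0.3076368323060732 0.8198816822363855 -1.6398215534598002 T [-0.02 -0.09 -0.01] [179.97   0.01  -8.34] 12.113286649888742
```

Leaf 2 is aligned. Easing it in: 12 mm first, then 14 mm more.

drive_tool([
  [1,[0,0,2.5],[0,0,0]],
  [1,[0,0,5],[0,0,0]],
  [1,[0,0,7.5],[0,0,0]],
  [1,[0,0,10],[0,0,0]],
  [1,[0,0,12],[0,0,0]],
])

```text
time_s: 16.3
ee_pos: [488.0, 187.3, 94.3]
ee_rot: [180.0, 0.0, -8.4]
force: [-0.2, 0.1, -1.7]
gripper_width: 12.0
```

```bash
python3 st.py
```

```text
t 16.3 block-frame ee -0.5525641416544472 -11.768626090246741 z 94.2746991458486 F -0.21008542535962144 0.07684190675837176 -1.6707924548951048 T [ 0.   -0.09  0.03] [179.99   0.    -8.38] 12.003257899550963
```

drive_tool([
  [1,[0,0,3],[0,0,0]],
  [1,[0,0,6],[0,0,0]],
  [1,[0,0,9],[0,0,0]],
  [1,[0,0,12],[0,0,0]],
  [1,[0,0,15],[0,0,0]],
])

```text
time_s: 16.8
ee_pos: [488.0, 187.5, 79.2]
ee_rot: [180.0, 0.0, -8.4]
force: [0.6, 0.3, -1.0]
gripper_width: 11.6
```

```bash
python3 st.py
```

```text
t 16.8 block-frame ee -0.5599831546346843 -11.625397229737954 z 79.24610026896534 F 0.5967576753387548 0.37697493260116555 -0.967945585485528 T [ 0.02 -0.1  -0.  ] [179.99   0.    -8.37] 11.644852034279337
```

drive_tool([
  [1,[0,0,3],[0,0,0]],
  [1,[0,0,4],[0,0,0]],
  [1,[0,0,-6],[0,0,0]],
  [1,[0,0,-18],[0,0,0]],
  [1,[0,0,-30],[0,0,0]],
])

```text
time_s: 17.3
ee_pos: [488.2, 187.6, 111.1]
ee_rot: [-180.0, -0.0, -8.4]
force: [0.5, -0.1, -1.4]
gripper_width: 12.2
```

drive_tool([
  [1,[0,0,-3],[0,0,0]],
  [1,[0,-12,-3],[0,0,0]],
  [1,[0,-24,-3],[0,0,0]],
  [1,[0,-32,-3],[0,0,0]],
  [1,[0,-32,2],[0,0,0]],
])

```text
time_s: 17.8
ee_pos: [493.1, 220.8, 107.4]
ee_rot: [-180.0, -0.0, -8.3]
force: [-0.9, -0.3, -2.3]
gripper_width: 11.9
```

```bash
python3 st.py
```

```text
t 17.8 block-frame ee -0.26096874241176876 22.10439083451581 z 107.38512225436268 F -0.8026205772255659 -0.46810849974327884 -2.3440522248074442 T [-0.05 -0.08  0.01] [-179.96   -0.05   -8.26] 11.91700715379422
```

drive_tool([
  [1,[0,0,1],[0,0,0]],
  [1,[0,0,3],[0,0,0]],
  [1,[0,0,5],[0,0,0]],
  [1,[0,0,7],[0,0,0]],
  [1,[0,0,8],[0,0,0]],
])

```text
time_s: 18.3
ee_pos: [492.5, 218.9, 99.3]
ee_rot: [180.0, 0.0, -8.4]
force: [-0.1, -1.1, -1.3]
gripper_width: 12.0
```

```bash
python3 st.py
```

```text
t 18.3 block-frame ee -0.5831845202469839 20.087211278911976 z 99.29300143907108 F 0.10147545169959975 -1.1268196101159218 -1.3486992565737608 T [-0.05 -0.15  0.01] [179.98   0.01  -8.38] 11.994817331544175
```

drive_tool([
  [1,[0,-0.2,1],[0,0,0]],
  [1,[0,-0.2,3],[0,0,0]],
  [1,[0,-0.2,5],[0,0,0]],
  [1,[0,-0.2,7],[0,0,0]],
  [1,[0,-0.2,9],[0,0,0]],
])

```text
time_s: 18.8
ee_pos: [492.6, 219.3, 90.3]
ee_rot: [180.0, 0.0, -8.4]
force: [-0.6, -0.2, -1.4]
gripper_width: 11.7
```

```bash
python3 st.py
```

```text
t 18.8 block-frame ee -0.5499106215870049 20.55370009417927 z 90.33839835542298 F -0.6046692579969563 -0.3175534353784208 -1.3832993602639703 T [-0.02 -0.04 -0.03] [179.99   0.    -8.36] 11.667106357952715
```

drive_tool([
  [1,[0,0,1.5],[0,0,0]],
  [1,[0,0,3],[0,0,0]],
  [1,[0,0,4.5],[0,0,0]],
  [1,[0,0,6],[0,0,0]],
  [1,[0,0,6],[0,0,0]],
])

```text
time_s: 19.3
ee_pos: [492.5, 219.2, 84.3]
ee_rot: [180.0, 0.0, -8.4]
force: [-0.7, 0.4, -0.9]
gripper_width: 11.9
```

```bash
python3 st.py
```

```text
t 19.3 block-frame ee -0.6549130335687083 20.46642463406245 z 84.28337040369847 F -0.7531208864495254 0.28833957152908574 -0.9062329859480186 T [-0.04 -0.05 -0.01] [179.98   0.02  -8.37] 11.913127702327973
```

drive_tool([
  [1,[0,0,2],[0,0,0]],
  [1,[0,0,4],[0,0,0]],
  [1,[0,0,6],[0,0,0]],
  [1,[0,0,8],[0,0,0]],
  [1,[0,0,8],[0,0,0]],
])

```text
time_s: 19.8
ee_pos: [492.4, 219.2, 76.1]
ee_rot: [180.0, 0.0, -8.4]
force: [0.2, 0.6, -2.2]
gripper_width: 11.7
```

```bash
python3 st.py
```

```text
t 19.8 block-frame ee -0.7773371277718911 20.417127277553192 z 76.11881049243979 F 0.06669473531354526 0.6355399273449728 -2.1630442835322934 T [-0.04 -0.11  0.04] [179.97   0.04  -8.36] 11.658926010899402
```

drive_tool([
  [1,[0,0,-6],[0,0,0]],
  [1,[0,0,-16],[0,0,0]],
  [1,[0,0,-26],[0,0,0]],
  [1,[0,0,-34],[0,0,0]],
  [1,[0,0,-35],[0,0,0]],
])

```text
time_s: 20.3
ee_pos: [493.6, 219.8, 113.4]
ee_rot: [-179.9, -0.2, -8.4]
force: [0.1, 0.7, -2.0]
gripper_width: 11.3
```

drive_tool([
  [1,[0,-8,0],[0,0,0]],
  [1,[0,-18,0],[0,0,0]],
  [1,[0,-28,0],[0,0,0]],
  [1,[0,-32.7,0],[0,0,0]],
  [1,[0,-32.7,0],[0,0,0]],
])

```text
time_s: 20.8
ee_pos: [497.4, 252.6, 111.1]
ee_rot: [180.0, 0.0, -8.3]
force: [-1.2, 0.4, -1.4]
gripper_width: 11.8
```

```bash
python3 st.py
```

```text
t 20.8 block-frame ee -0.6550934946347036 54.21659604356028 z 111.086042800141 F -1.2682315682871776 0.20089499296256155 -1.39905963072721 T [ 0.01 -0.06 -0.02] [179.98   0.03  -8.29] 11.8391599795802
```

Leaf 3 went 27 mm in freely. Now leaf 4, gently.

drive_tool([
  [1,[0,0,2],[0,0,0]],
  [1,[0,0,5],[0,0,0]],
  [1,[0,0,8],[0,0,0]],
  [1,[0,0,11],[0,0,0]],
  [1,[0,0,11],[0,0,0]],
])

```text
time_s: 21.3
ee_pos: [497.1, 251.3, 99.9]
ee_rot: [180.0, 0.0, -8.4]
force: [-0.2, -0.1, -2.1]
gripper_width: 11.7
```

```bash
python3 st.py
```

```text
t 21.3 block-frame ee -0.7589279962205085 52.83025399832987 z 99.93490684729925 F -0.17313828584816554 -0.15640786246578622 -2.0605065119365684 T [ 0.05 -0.06  0.01] [179.96   0.05  -8.38] 11.68687652738561
```

drive_tool([
  [1,[0,0,1],[0,0,0]],
  [1,[0,0,2],[0,0,0]],
  [1,[0,0,3],[0,0,0]],
  [1,[0,0,4],[0,0,0]],
  [1,[0,0,4],[0,0,0]],
])

```text
time_s: 21.8
ee_pos: [497.4, 251.6, 96.4]
ee_rot: [180.0, 0.0, -8.4]
force: [0.5, 0.3, -1.2]
gripper_width: 12.0
```

```bash
python3 st.py
```

```text
t 21.8 block-frame ee -0.5352886084460864 53.22508701073628 z 96.37111762216331 F 0.41306622600449533 0.345477656035092 -1.162879623060876 T [-0.   -0.05 -0.03] [179.99   0.01  -8.36] 11.985322017734697
```

drive_tool([
  [1,[0,0,0.7],[0,0,0]],
  [1,[0,0,1.4],[0,0,0]],
  [1,[0,0,2.1],[0,0,0]],
  [1,[0,0,2.8],[0,0,0]],
  [1,[0,0,2.8],[0,0,0]],
])

```text
time_s: 22.3
ee_pos: [497.3, 251.6, 93.6]
ee_rot: [180.0, 0.0, -8.4]
force: [-0.3, 0.4, -2.5]
gripper_width: 11.8
```

```bash
python3 st.py
```

```text
t 22.3 block-frame ee -0.5750253147832846 53.21605757852426 z 93.55886046051842 F -0.34571092690013017 0.3173533884515077 -2.509155840003605 T [-0.   -0.1  -0.03] [179.99   0.01  -8.36] 11.797065289852089
```

drive_tool([
  [1,[0,0,0.4],[0,0,0]],
  [1,[0,0,0.8],[0,0,0]],
  [1,[0,0,1.2],[0,0,0]],
  [1,[0,0,1.5],[0,0,0]],
  [1,[0,0,1.5],[0,0,0]],
])

```text
time_s: 22.8
ee_pos: [497.4, 251.7, 92.2]
ee_rot: [180.0, 0.0, -8.4]
force: [-1.0, -0.5, -0.8]
gripper_width: 12.2
```

```bash
python3 st.py
```

```text
t 22.8 block-frame ee -0.49524240751962834 53.26912672711213 z 92.17310578728414 F -0.9400939327210269 -0.631151516941527 -0.7872267005854394 T [ 0.02 -0.12 -0.01] [179.99   0.    -8.36] 12.222487778419294
```

drive_tool([
  [1,[0,0,0.3],[0,0,0]],
  [1,[0,0,0.6],[0,0,0]],
  [1,[0,0,0.9],[0,0,0]],
  [1,[0,0,1],[0,0,0]],
  [1,[0,0,1],[0,0,0]],
])

```text
time_s: 23.3
ee_pos: [497.4, 251.7, 91.2]
ee_rot: [180.0, -0.0, -8.4]
force: [-0.1, 0.0, -2.1]
gripper_width: 12.0
```

```bash
python3 st.py
```

```text
t 23.3 block-frame ee -0.46339720816542074 53.248325608807214 z 91.18497373674678 F -0.11028717139846761 -0.012979246555395464 -2.0972390032904853 T [-0.   -0.08  0.  ] [180.    -0.    -8.37] 12.018347329774075
```

drive_tool([
  [1,[0,0,0.3],[0,0,0]],
  [1,[0,0,0.6],[0,0,0]],
  [1,[0,0,0.9],[0,0,0]],
  [1,[0,0,1],[0,0,0]],
  [1,[0,0,1],[0,0,0]],
])

```text
time_s: 23.8
ee_pos: [497.5, 251.5, 90.4]
ee_rot: [180.0, -0.0, -8.4]
force: [0.2, -0.5, -0.1]
gripper_width: 11.7
```

```bash
python3 st.py
```

```text
t 23.8 block-frame ee -0.4157813628412085 53.13706129930802 z 90.38367513009871 F 0.27636530864821046 -0.45074366368221874 -0.07868275180626885 T [-0.23  0.02 -0.  ] [179.99  -0.01  -8.36] 11.700690381284838
```

drive_tool([
  [1,[0,0.2,0.2],[0,0,0]],
  [1,[0,0.4,0.4],[0,0,0]],
  [1,[0,0.4,0.6],[0,0,0]],
  [1,[0,0.4,0.8],[0,0,0]],
  [1,[0,0.4,0.8],[0,0,0]],
])

```text
time_s: 24.3
ee_pos: [497.6, 251.5, 89.9]
ee_rot: [-180.0, -0.0, -8.4]
force: [-1.1, 0.3, 4.3]
gripper_width: 11.8
```

```bash
python3 st.py
```

```text
t 24.3 block-frame ee -0.2588454150088777 53.08572898516631 z 89.91010314865022 F -1.1414556130766664 0.1159031864711055 4.281447091226435 T [-0.33  0.21 -0.01] [-179.97   -0.04   -8.36] 11.756309202524172
```

drive_tool([
  [1,[0,0,0.2],[0,0,0]],
  [1,[0,0,0.4],[0,0,0]],
  [1,[0,0,0.4],[0,0,0]],
  [1,[0,0,0.4],[0,0,0]],
  [1,[0,0,0.4],[0,0,0]],
])

```text
time_s: 24.8
ee_pos: [497.7, 251.5, 89.8]
ee_rot: [-180.0, -0.1, -8.4]
force: [-1.7, -0.0, 5.3]
gripper_width: 11.8
```

```bash
python3 st.py
```

```text
t 24.8 block-frame ee -0.21679073253703726 53.10031338927776 z 89.76849861130648 F -1.6290056807144795 -0.2812024931522934 5.324696109319474 T [-0.42  0.25 -0.03] [-179.97   -0.05   -8.36] 11.764834212695847
```

Leaf 4 binds at about 13.5 mm depth. The upward force rises to about 7 N with no further travel. I'll back out and return to leaf 3.

drive_tool([
  [1,[0,0,-4],[0,0,0]],
  [1,[0,0,-12],[0,0,0]],
  [1,[0,0,-20],[0,0,0]],
  [1,[0,0,-22],[0,0,0]],
  [1,[0,6,-22],[0,0,0]],
])

```text
time_s: 25.3
ee_pos: [496.8, 245.7, 111.5]
ee_rot: [-180.0, -0.1, -8.3]
force: [0.6, -0.3, -2.4]
gripper_width: 11.9
```

drive_tool([
  [1,[0,8,0],[0,0,0]],
  [1,[0,17,0],[0,0,0]],
  [1,[0,24,0],[0,0,0]],
  [1,[0,26.4,0],[0,0,0]],
  [1,[0,26.4,2],[0,0,0]],
])

```text
time_s: 25.8
ee_pos: [492.8, 218.8, 109.2]
ee_rot: [-180.0, -0.0, -8.4]
force: [0.3, -0.2, -2.0]
gripper_width: 11.4
```

drive_tool([
  [1,[0,0,2],[0,0,0]],
  [1,[0,0,5],[0,0,0]],
  [1,[0,0,8],[0,0,0]],
  [1,[0,0,10],[0,0,0]],
  [1,[0,0,11],[0,0,0]],
])

```text
time_s: 26.3
ee_pos: [492.5, 219.3, 97.6]
ee_rot: [180.0, 0.0, -8.3]
force: [-0.2, 1.0, -1.5]
gripper_width: 11.8
```

```bash
python3 st.py
```

```text
t 26.3 block-frame ee -0.7075228568867346 20.496061544981337 z 97.57806089242469 F -0.32679202758266146 0.9872000142077011 -1.534448232921795 T [-0.05 -0.05 -0.02] [179.97   0.03  -8.35] 11.779472225831412
```

drive_tool([
  [1,[0,0,2],[0,0,0]],
  [1,[0,0,4],[0,0,0]],
  [1,[0,0,6],[0,0,0]],
  [1,[0,0,8],[0,0,0]],
  [1,[0,0,10],[0,0,0]],
])

```text
time_s: 26.8
ee_pos: [492.7, 219.2, 87.8]
ee_rot: [180.0, -0.0, -8.4]
force: [-0.4, 0.2, -1.5]
gripper_width: 11.4
```

```bash
python3 st.py
```

```text
t 26.8 block-frame ee -0.5032472134072925 20.457107219079624 z 87.84092908727948 F -0.43398352424955616 0.12573635943419606 -1.4993207717841752 T [ 0.   -0.1   0.03] [180.    -0.    -8.36] 11.394359916807145
```

drive_tool([
  [1,[0,0,3],[0,0,0]],
  [1,[0,0,6],[0,0,0]],
  [1,[0,0,9],[0,0,0]],
  [1,[0,0,12],[0,0,0]],
  [1,[0,0,13],[0,0,0]],
])

```text
time_s: 27.3
ee_pos: [492.4, 219.1, 74.5]
ee_rot: [180.0, 0.0, -8.4]
force: [0.5, -0.4, -1.9]
gripper_width: 11.8
```

```bash
python3 st.py
```

```text
t 27.3 block-frame ee -0.7534772181180243 20.298847731483658 z 74.54825319197913 F 0.5893608099146072 -0.33665786037543033 -1.916449327666817 T [-0.01 -0.16  0.02] [179.97   0.04  -8.36] 11.781911009488507
```

drive_tool([
  [1,[0,0,0.7],[0,0,0]],
  [1,[0,0,1.4],[0,0,0]],
  [1,[0,0,2.1],[0,0,0]],
  [1,[0,0,2.5],[0,0,0]],
  [1,[0,0,2.5],[0,0,0]],
])

```text
time_s: 27.8
ee_pos: [492.6, 219.2, 72.5]
ee_rot: [180.0, -0.0, -8.4]
force: [0.1, -1.2, -2.1]
gripper_width: 11.9
```

```bash
python3 st.py
```

```text
t 27.8 block-frame ee -0.5304266419456367 20.445101191416494 z 72.49657266518744 F 0.23342952920760712 -1.1505143486682319 -2.0795792954602037 T [-0.   -0.08 -0.07] [179.99  -0.    -8.36] 11.89582498795161
```

drive_tool([
  [1,[0,0,0.3],[0,0,0]],
  [1,[0,0,0.6],[0,0,0]],
  [1,[0,0,0.9],[0,0,0]],
  [1,[0,0,1],[0,0,0]],
  [1,[0,0,1],[0,0,0]],
])

```text
time_s: 28.3
ee_pos: [492.6, 219.2, 71.5]
ee_rot: [180.0, -0.0, -8.4]
force: [-0.7, -1.1, -1.6]
gripper_width: 11.9
```

```bash
python3 st.py
```

```text
t 28.3 block-frame ee -0.5248331454911437 20.458630557129684 z 71.50918545718848 F -0.489051234532813 -1.2009976643554467 -1.6450167932861335 T [ 0.04 -0.03  0.  ] [179.99  -0.    -8.37] 11.936753156920897
```

drive_tool([
  [1,[0,0,0.3],[0,0,0]],
  [1,[0,0,0.6],[0,0,0]],
  [1,[0,0,0.8],[0,0,0]],
  [1,[0,0,0.8],[0,0,0]],
  [1,[0,0,0.8],[0,0,0]],
])

```text
time_s: 28.8
ee_pos: [492.7, 219.2, 71.4]
ee_rot: [-180.0, -0.0, -8.4]
force: [-1.6, 0.8, 5.5]
gripper_width: 11.9
```

```bash
python3 st.py
```

```text
t 28.8 block-frame ee -0.48565670796457727 20.49369813743995 z 71.42987359650162 F -1.7520858974977487 0.5925384777201417 5.469279479592172 T [-0.19  0.33 -0.02] [-179.99   -0.02   -8.37] 11.940993952372033
```

Contact at ee z=71.43, exactly the predicted home height. A quick look before letting go.

```bash
python3 pic.py 10 scene top; python3 - <<'E'
from h import *
S=pickle.load(open("scene10.pkl","rb"));T=pickle.load(open("top10.pkl","rb"))
g=place((490.2,198.9,-8.3),(0.2,20.6,0))[0]
it=[((g[0],g[1],-8.3),gauge_boxes(102),(0,255,255)),((490.2,198.9,-8.2),block_boxes(),(0,255,0))]
overlay(S,it,175,175,65,60,9,"pics/o10s.png")
overlay(S,[],175,175,65,60,9,"pics/o10s0.png")
E
```

```text
28.9 [492.6872128  219.26703508  71.4392065 ] [-1.79989718e+02 -2.67147390e-02 -8.36531082e+00] [-1.78809727 -0.78856829  5.84484865]
```

View pics/o10s.png

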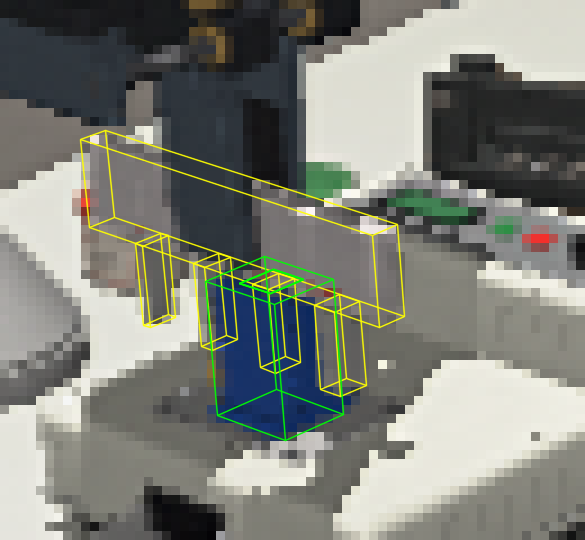

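View pics/o10s0.png

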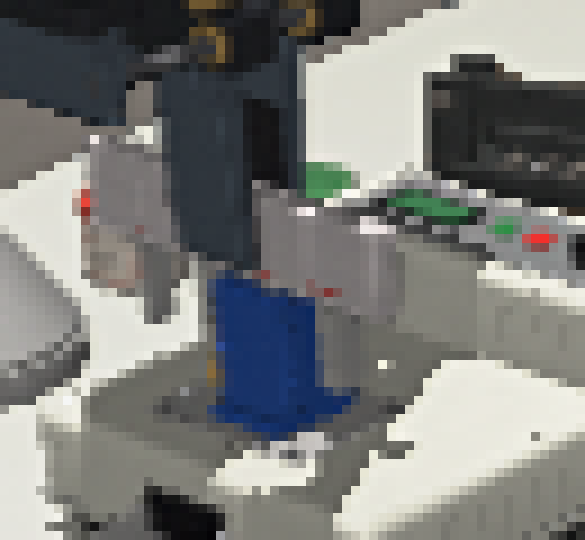

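The bar rests on the block, leaf 1 hangs at about (192,208), leaf 4 is beside the block at about (213,214), and leaf 3 is in the slot. Unloading and releasing.

drive_tool([
  [1,[0,0,-0.5],[0,0,0]],
  [0.6,[0,0,-0.5],[0,0,0]],
  [0.6,[0,0,-0.5],[0,0,0]],
  [0.6,[0,0,-0.5],[0,0,0]],
  [0.6,[0,0,-0.5],[0,0,0]],
])

```text
time_s: 29.4
ee_pos: [492.7, 219.2, 71.1]
ee_rot: [180.0, -0.0, -8.4]
force: [-0.1, -0.1, -0.3]
gripper_width: 36.3
```

drive_tool([
  [0.6,[0,0,-5],[0,0,0]],
  [0.6,[0,0,-25],[0,0,0]],
  [0.6,[0,0,-55],[0,0,0]],
  [0.6,[0,0,-90],[0,0,0]],
  [0.6,[0,0,-120],[0,0,0]],
])

```text
time_s: 29.9
ee_pos: [492.9, 219.3, 193.3]
ee_rot: [-180.0, -0.1, -8.4]
force: [0.9, 0.6, 0.9]
gripper_width: 36.5
```

```bash
python3 pic.py 11 scene top; python3 - <<'E'
from h import *
S=pickle.load(open("scene11.pkl","rb"));T=pickle.load(open("top11.pkl","rb"))
g=place((490.2,198.9,-8.3),(0.2,20.6,0))[0]
it=[((g[0],g[1],-8.3),gauge_boxes(102),(0,255,255))]
overlay(S,[],150,160,110,90,7,"pics/o11s0.png")
overlay(S,it,175,175,65,60,9,"pics/o11s.png")
E
```

```text
30.0 [495.44702362 220.42499306 196.25930081] [-179.70300572   -0.49780606   -8.3671772 ] [0.01348254 0.86686479 0.31901699]
```

View pics/o11s0.png

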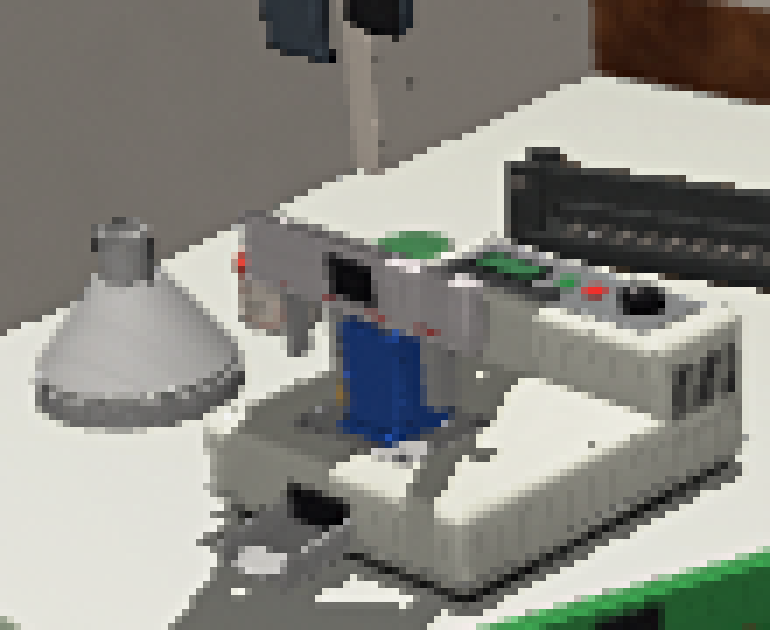

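View pics/o11s.png

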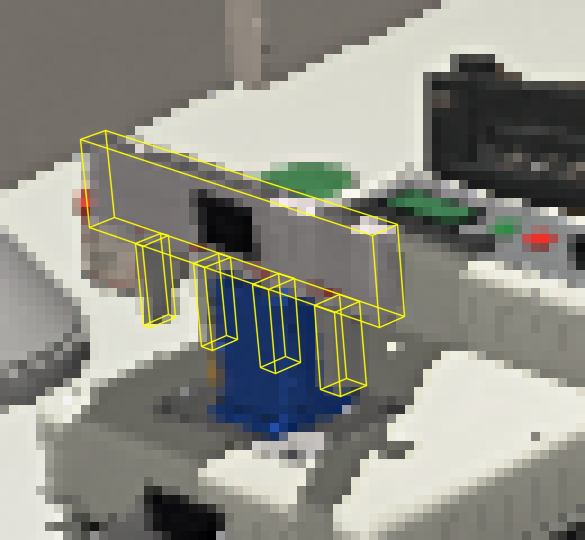

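View pics/top11.png

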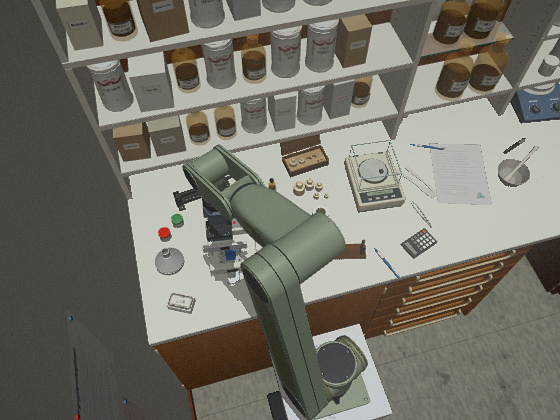

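The gauge stands level at home after release: the overlay at z=102 matches, with leaf 4 at about (213,214) beside the block. The gripper is clear above it, and the bystanders I can see are unmoved. I'll let the arm settle and hand in.

drive_tool([
  [0.6,[0,0,0],[0,0,0]],
  [0.6,[0,0,0],[0,0,0]],
  [0.6,[0,0,0],[0,0,0]],
  [0.6,[0,0,0],[0,0,0]],
  [0.6,[0,0,0],[0,0,0]],
])

```text
time_s: 30.5
ee_pos: [492.4, 219.1, 190.5]
ee_rot: [180.0, 0.1, -8.4]
force: [1.0, 0.0, -0.6]
gripper_width: 36.7
```

```bash
python3 -c "
from workcell import env
print(env.job_done())"
```

```text
the job is handed in; nothing more can be done
None
```

The job is handed in at about 30.5 s. Leaf 3 (8 mm) is the thickest that goes in, and the gauge is standing fully home in the slot on it.

**Trying the leaves:** leaves 1, 2 and 3 each went 25–28 mm in with no noticeable contact. Leaf 4 (10 mm) bound about 13.5 mm down with roughly 7 N upward, and I backed it out without pushing further.

**Lane width:** I used leaf 1 to feel across the slot. The fixed face gave a clear 3 N contact. There was no firm fence contact up to about 9.2 mm, so the lane is about 9.2–9.3 mm wide.

**Last checks:** with leaf 3 back in, the bar met the block at exactly the predicted height. After release the picture matched the model of the gauge standing level on the block. The gripper was well clear, and nothing else I could see had moved, though the arm hid part of the worktop.

**What disagreed or went wrong:**
- **Finger tips:** in the pictures they sat about 38 mm higher than the reported tool position. A test close on nothing confirmed it, so I worked with the seen height.
- **First grasp:** I repeated a downward shift and ended 21 mm too low, closing there on the gauge. There was no contact force, so I opened, rose and regripped.

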